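Sweep the axle nuts into the parts corral

TASK

Clear the engine bench: using the closed fingertips like a broom, sweep the three loose steel axle nuts across the bench top into the blue three-sided parts corral, so that each lies flat and wholly inside it. Push them gently: do not pick up, tip over, pinch or jam a nut, and leave everything else on the bench where it is, in particular the socket and the bearing that stand among the nuts.

Things in the scene. Friction and masses are not known exactly. Their poses are not given: they have to be found in the camera images.
- corral: fixed three-sided blue corral, yellow floor level with the bench (no sill). Inside 220 mm along its x, 120 mm along its y; walls 6 mm thick, 25 mm high, just outside x = -110, x = +110 and y = +60 mm. Open mouth at its y = -60 mm, facing roughly world -y. Origin: centre of the inside, at bench level; z up. A fixed crankcase 160 mm high stands 90 mm or more beyond the back wall.
- nut_a: bright steel hexagonal axle nut lying flat, 36 mm across flats (41.6 mm across corners), 19 mm high, 24 mm bore, about 90 g. Origin: centre of its underside, 0 above the bench; z up. It slides freely; pushed by a narrow finger it tends to turn and slip off sideways, so the push must be corrected on the way.
- nut_b: bright steel hexagonal axle nut lying flat, 36 mm across flats (41.6 mm across corners), 19 mm high, 24 mm bore, about 90 g. Origin: centre of its underside, 0 above the bench; z up. It slides freely; pushed by a narrow finger it tends to turn and slip off sideways, so the push must be corrected on the way.
- nut_c: bright steel hexagonal axle nut lying flat, 36 mm across flats (41.6 mm across corners), 19 mm high, 24 mm bore, about 90 g. Origin: centre of its underside, 0 above the bench; z up. It slides freely; pushed by a narrow finger it tends to turn and slip off sideways, so the push must be corrected on the way.
- socket: Bystander, to be left alone. dark steel spanner socket standing upright, 36 mm diameter, 45 mm tall, hollow on top; stands among the nuts. Origin: centre of its underside.
- bearing: Bystander, to be left alone. brass-coloured round ball bearing with a red seal and black centre lying flat, 42 mm diameter, 15 mm high; lies among the nuts. Origin: centre of its underside.
- hammer: Bystander, to be left alone. hammer with wooden handle, 300 mm, 26 mm high, lying beyond the work area at about x = 0.78. Origin: about its middle, on the bench.
- screwdriver: Bystander, to be left alone. orange-handled screwdriver, 220 mm, lying beyond the work area at about x = 0.75. Origin: about its middle, on the bench.
- wrench: Bystander, to be left alone. steel wrench, 200 mm, lying beyond the work area at about x = 0.79. Origin: about its middle, on the bench.

How it is judged:
At the end, for the whole second after the job is handed in: All three nuts lie flat on the bench (tilt under 0.2 rad, underside under 6 mm), at rest, inside the corral with their centres at least 18 mm past the mouth line (edge of the yellow area) (y of nut_a in the frame of corral between -0.042 and 0.06 m and x of nut_a in the frame of corral between -0.11 and 0.11 m and height (world z) of each of nut_a, nut_b, nut_c below 0.006 m and angle between each of nut_a, nut_b, nut_c's own z axis and vertical below 0.2 rad and linear speed of each of nut_a, nut_b, nut_c below 0.01 m/s and y of nut_b in the frame of corral between -0.042 and 0.06 m and x of nut_b in the frame of corral between -0.11 and 0.11 m and y of nut_c in the frame of corral between -0.042 and 0.06 m and x of nut_c in the frame of corral between -0.11 and 0.11 m); the robot touches nothing.
It fails at once if a nut is lifted (underside centre over 10 mm above the bench) or tipped more than 0.7 rad (height (world z) of any of nut_a, nut_b, nut_c above 0.01 m or angle between any of nut_a, nut_b, nut_c's own z axis and vertical above 0.7 rad).
It fails at once if a nut is pinched or jammed: the fingers bear on it with more than 20 N (contact force between the fingers and nut_a above 20 N or contact force between the fingers and nut_b above 20 N or contact force between the fingers and nut_c above 20 N).
It fails at once if a bystander is moved more than 12 mm (distance of any of socket, bearing, hammer, screwdriver, wrench from where it was at the start of the episode above 0.012 m).
It also fails if it takes over 72 s, if anything falls off the work surface, if the arm or the gripper's body presses on something with over 40 N, if the wrist force passes 120 N, or if a joint passes its speed limit or range.

ROBOT

A 7-joint arm with a two-finger parallel gripper is mounted at the origin on the work surface. World frame = base frame: x ahead of the robot, y to its left, z up, the work surface at z = 0. Lengths are in m, angles in rad, forces in N, time in s.
With the tool pointing down it reaches from about 0.35 to 0.9 m from the base axis. Payload 8.1 kg.
Tool frame: the origin (TCP) lies at the very end of the fingers, on their centre line; the grasp point (between the pads) lies 19 mm behind it; z points along the fingers, x is the direction in which the jaws open and shut, and the axes are right-handed (so a half turn about z gives the same grasp; the last joint's range is limited). The gripper opens to 85 mm and grips with 20 to 120 N. Pads are 22 mm wide; open, the fingers measure 114 mm over their backs; the gripper's body (76 mm by 85 mm) begins 54 mm behind the grasp point. The pads swing forward as they close: fully open they stand 13 mm farther back than shut.
Start: joints at [1.089, 0.434, 0.025, 1.573, -0.012, 1.134, -0.075], TCP at [0.231, -0.581, 0.231] pointing down, gripper open.
Joint ranges: [-2.62, 2.62], [-0.44, 2.09], [-1.27, 1.32], [0.08, 2.57], [-1.32, 4.46], [0.12, 2], [-2.74, 2.74]. Speed limits (rad/s): [2.22, 2.22, 3.01, 3.01, 3.14, 3.14, 3.14].

INTERFACE

Orientations are given as a unit quaternion [w, x, y, z].
In Python, from station import bot, imaging gives the robot as it stands. The module is installed in compiled form; this text tells all that it offers.
- The arm moves only by the tool step_arm, never from a script. Its argument "increments" is a list of rows, each an object with "translation": the shift along the tool's x, y, z in mm, a list of three; "delta_rot": the turn, a rotation vector about the tool's x, y, z in rad, a list of three. A call has 1 to 20 rows; each row is the pose to reach, as a shift and turn from the pose commanded when the call began, along the tool's axes at that moment; what a row does not reach only later rows make up. A row lasts 1/12 s, in which the tool goes at most 41.7 mm and 7.16 degrees, less where a joint would pass 70% of its speed; a pose out of reach is approached as far as the arm can. A call with a gripper value outside its range is refused whole. "hand" is the closure, from 0 (fully open) to 1 (shut), set as the call begins (left out, the last holds). The fingers move at their own pace and stop on an object; "squeeze" is the grip in N (left out, the last holds). Time passes only in rows, so rows that repeat a pose let the fingers close. It gives the time, the measured TCP pose, the force and the opening at its end, in the units of the state.
- bot.get_state(): the state, without advancing time (a new reading comes with each control period).
- imaging.capture(name): name is "side" or "top" or "wrist"; returns a dict with "frame" (420x560x3 uint8, red, green, blue), "depth" (420x560 float32, m along the optical axis (not along the pixel's ray), 0 where there is no reading), "mtx" (3x3 intrinsics, pixels), "R" (3x3) and "t" (3): a world point X has camera coordinates R X + t. Camera axes: x right, y down, z forward; pixel columns grow to the right and rows downward; lengths in m; the calibration is good to about 2 mm. A picture is of the moment at which its call begins.
- bot.close_job(): hands the job in, once; it reports no verdict.
The state is a dict: "time": time; "joint_pos": joint angles; "dq": joint speeds; "tau": joint torques, N m; "tcp_pos": TCP position; "orientation": TCP orientation; "wrist_force": force on the tool from outside, world axes, zero at the start; "ft_torque": the same for the moment, N m; "width": finger opening in m.
Only numpy, scipy, OpenCV 4.12 (cv2) and the standard library are available. Lean on these libraries where they do the work, as an engineer would, in place of code of your own. Each camera call takes 0.05 s, during which the arm holds its last target.

## Working session

There is one attempt and no reset: what is moved stays moved. The work goes in short steps, Python scripts to look and compute and a tool call to move; the robot and the scene stay as the last step left them, time stands still between calls to the robot, and variables do not carry over. Pictures are saved under pics/ and viewed, and the job is handed in when it is done.

Besides the shell and the picture viewer there is one more tool, called after "Emit:" by a JSON object that holds its "fn" and its "kwargs". step_arm: Moves the arm, as the interface text tells. Its arguments: {"type":"object","properties":{"increments":{"type":"array","items":{"type":"object","properties":{"translation":{"type":"array","items":{"type":"number"}},"delta_rot":{"type":"array","items":{"type":"number"}}}}},"hand":{"type":"number"},"squeeze":{"type":"number"}},"required":["increments"]}

```bash
mkdir -p pics
python3 - <<'E'
from station import bot, imaging
import cv2
s=bot.get_state()
for k in s: print(k,s[k])
for n in ("top","side"):
    c=imaging.capture(n); cv2.imwrite(f"pics/{n}0.png",c["frame"][:,:,::-1]); print(n,c["mtx"],c["R"],c["t"])
E
```

```text
time 0.0
joint_pos [ 1.08937581  0.4351834   0.02496905  1.57410972 -0.01161878  1.13403446
 -0.07509583]
dq [ 0.00087862 -0.00187361  0.00015877  0.00026206 -0.00015396  0.00149175
  0.00045148]
tau [-1.61351772e-04 -6.70474005e+01  1.02416340e+00 -3.16217315e+01
  1.53184886e-02  1.23935824e-02 -1.77832482e-05]
tcp_pos [ 0.23090019 -0.58021926  0.23054565]
orientation [-3.93324801e-04  8.27574411e-01 -5.61355470e-01 -6.90769248e-04]
wrist_force [-0.5518488   1.27055627 -0.13246722]
ft_torque [0.00589168 0.032305   0.02497618]
width 0.08533829420334983
top [[465.16838138   0.         279.71675732]
 [  0.         465.16838138 211.75993898]
 [  0.           0.           1.        ]] [[ 0.01106347 -0.99945074 -0.03123811]
 [-0.9823471  -0.00502942 -0.18699967]
 [ 0.18673984  0.03275553 -0.98186318]] [0.02565347 0.63638007 0.95741117]
side [[475.3912101    0.         279.99127705]
 [  0.         475.3912101  211.79463799]
 [  0.           0.           1.        ]] [[ 0.98681584 -0.16171973 -0.00642081]
 [-0.11805956 -0.69213011 -0.71205186]
 [ 0.1107088   0.70342209 -0.70209752]] [-0.62536424  0.11938269  0.96208598]
```

View pics/top0.png

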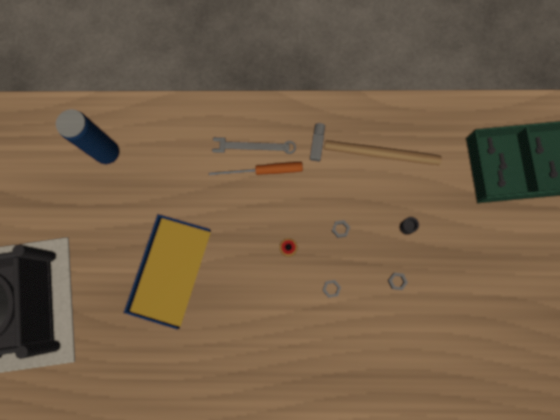

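View pics/side0.png

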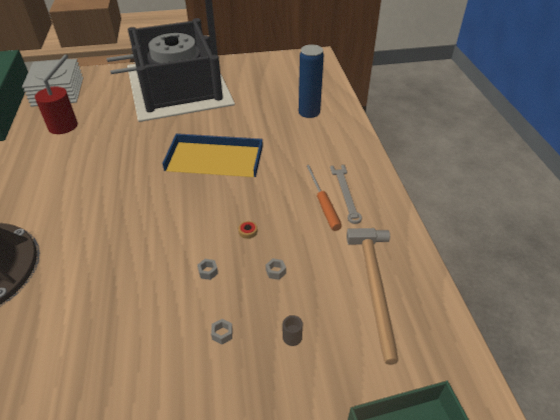

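The top view shows the nuts at about (340,229), (331,289) and (397,281). The bearing is at (288,247), the socket at (409,226), and the corral is centred near (168,272) with its mouth on the right.

```bash
cat > h.py <<'E'
from station import bot, imaging
import cv2, numpy as np
def ray(c,uv,z):
    d=c["R"].T@np.linalg.solve(c["mtx"],np.array([uv[0],uv[1],1.])); o=-c["R"].T@c["t"]
    return o+d*(z-o[2])/d[2]
def proj(c,X):
    p=c["mtx"]@(c["R"]@np.asarray(X)+c["t"]); return p[:2]/p[2]
def cap(n,save=None):
    c=imaging.capture(n)
    if save: cv2.imwrite(f"pics/{save}.png",c["frame"][:,:,::-1])
    return c
def blobs(mask,amin):
    cs,_=cv2.findContours(mask.astype(np.uint8),cv2.RETR_EXTERNAL,cv2.CHAIN_APPROX_NONE)
    return [k for k in cs if cv2.contourArea(cv2.convexHull(k))>=amin]
def nuts(c,z=0.0095,roi=None):
    hsv=cv2.cvtColor(c["frame"],cv2.COLOR_RGB2HSV)
    m=((hsv[:,:,1]<75)&(hsv[:,:,2]>60)).astype(np.uint8)
    m=cv2.morphologyEx(m,cv2.MORPH_CLOSE,np.ones((3,3)))
    out=[]
    for k in blobs(m,80):
        h=cv2.convexHull(k); a=cv2.contourArea(h)
        if a>900: continue
        M=cv2.moments(h); u,v=M["m10"]/M["m00"],M["m01"]/M["m00"]
        X=ray(c,(u,v),z)
        if 0.3<X[0]<0.72 and -0.5<X[1]<0.6: out.append((round(u),round(v),a,X.round(4)[:2]))
    return out
E
python3 - <<'E'
from h import *
for n in ("top","side"):
    c=cap(n); print(n); [print(x) for x in nuts(c)]
    hsv=cv2.cvtColor(c["frame"],cv2.COLOR_RGB2HSV)
    y=(hsv[:,:,0]>20)&(hsv[:,:,0]<28)&(hsv[:,:,1]>190)&(hsv[:,:,2]>120)
    for k in blobs(y,1500):
        r=cv2.minAreaRect(k); ap=cv2.approxPolyDP(cv2.convexHull(k),6,True)[:,0]
        print("Y",r,[ray(c,p,0.0).round(3)[:2] for p in ap])
    rd=((hsv[:,:,0]<6)|(hsv[:,:,0]>174))&(hsv[:,:,1]>180)&(hsv[:,:,2]>60)
    for k in blobs(rd,40):
        M=cv2.moments(k);u,v=M["m10"]/M["m00"],M["m01"]/M["m00"]; print("red",u,v,ray(c,(u,v),0.015).round(3))
    dk=(hsv[:,:,2]<60)
    for k in blobs(dk,80):
        (u,v),r=cv2.minEnclosingCircle(k); 
        if r<25: print("dark",u,v,r,ray(c,(u,v),0.022).round(3))
    cv2.imwrite(f"pics/z_{n}.png",cv2.resize(c["frame"][190:340,100:450,::-1] if n=="top" else c["frame"][120:350,130:350,::-1],None,fx=2.2,fy=2.2))
E
```

```text
top
(331, 288, 229.5, array([ 0.4733, -0.0842]))
(398, 281, 239.0, array([ 0.4909, -0.2307]))
(341, 228, 226.5, array([ 0.6079, -0.1063]))
red 287.95045045045043 246.47747747747746 [0.565 0.013 0.015]
dark 408.5 225.0 9.013978004455566 [ 0.615 -0.257  0.022]
side
(221, 331, 406.0, array([ 0.49  , -0.2283]))
(292, 330, 477.0, array([ 0.6152, -0.2475]))
(207, 269, 323.5, array([ 0.4729, -0.0822]))
(275, 268, 331.0, array([ 0.6073, -0.1041]))
red 245.04166666666666 227.40625 [0.56  0.013 0.015]
red 46.138888888888886 115.6111111111111 [0.056 0.538 0.015]
red 50.47800586510264 96.34897360703812 [0.05  0.643 0.015]
dark 171.0 152.5 17.55714988708496 [0.404 0.297 0.022]
dark 69.0 111.5 17.755380630493164 [0.12  0.537 0.022]
dark 381.40625 59.21875 9.670952796936035 [1.08  0.683 0.022]
dark 136.0 57.5 9.013978004455566 [0.29  0.835 0.022]
dark 432.46429443359375 52.0 7.601866722106934 [1.262 0.702 0.022]
dark 34.0 20.5 22.005781173706055 [-0.103  1.203  0.022]
```

View pics/z_top.png

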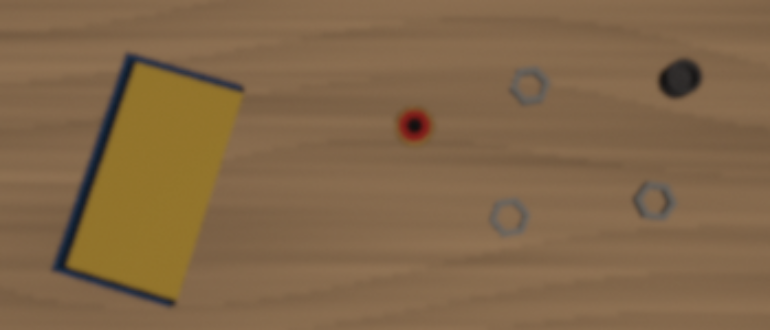

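Run:
```python
from h import *
c=cap("top")
for p in [(160.5,217.5),(210,231),(180,327),(129,311)]: print(ray(c,p,0.0).round(3))
hsv=cv2.cvtColor(c["frame"],cv2.COLOR_RGB2HSV)
print(hsv[270,170])
y=(hsv[:,:,0]>18)&(hsv[:,:,0]<30)&(hsv[:,:,1]>170)&(hsv[:,:,2]>100)
for k in blobs(y,1000):
    r=cv2.minAreaRect(k); bx=cv2.boxPoints(r); print(bx,[ray(c,p,0.0).round(3)[:2] for p in bx])
```

```text
[0.633 0.311 0.   ]
[0.602 0.194 0.   ]
[0.385 0.252 0.   ]
[0.418 0.37  0.   ]
[ 21 178 146]
[[130.21689 310.42392]
 [160.32169 217.2424 ]
 [208.92542 232.94516]
 [178.82062 326.12668]] [array([0.42 , 0.367]), array([0.633, 0.312]), array([0.597, 0.196]), array([0.387, 0.255])]
```

Emit:
{"fn": "step_arm", "kwargs": {"hand": 1, "increments": [{"translation":[-20,-28,0],"delta_rot":[0,0,-0.08]},{"translation":[-40,-57,0],"delta_rot":[0,0,-0.18]},{"translation":[-60,-86,0],"delta_rot":[0,0,-0.28]},{"translation":[-80,-114,0],"delta_rot":[0,0,-0.38]},{"translation":[-100,-143,0],"delta_rot":[0,0,-0.48]},{"translation":[-120,-171,0],"delta_rot":[0,0,-0.58]},{"translation":[-140,-200,0],"delta_rot":[0,0,-0.68]},{"translation":[-160,-229,0],"delta_rot":[0,0,-0.78]},{"translation":[-180,-257,0],"delta_rot":[0,0,-0.88]},{"translation":[-200,-286,0],"delta_rot":[0,0,-0.98]},{"translation":[-220,-314,0],"delta_rot":[0,0,-1.08]},{"translation":[-240,-343,0],"delta_rot":[0,0,-1.15]},{"translation":[-255,-365,0],"delta_rot":[0,0,-1.19]},{"translation":[-261,-372,0],"delta_rot":[0,0,-1.19]},{"translation":[-261,-372,0],"delta_rot":[0,0,-1.19]}]}}

```text
time: 1.5
tcp_pos: [0.4815, -0.1979, 0.2314]
orientation: [-0.001, 1.0, 0.001, 0.0]
wrist_force: [0.1, -0.2, 0.2]
width: 0.0002
```

Run:
```python
from h import *
s=bot.get_state()
for k in ("time","joint_pos","tcp_pos","orientation","width","wrist_force"): print(k,s[k])
c=cap("wrist","w1"); print(c["mtx"],c["R"],c["t"], -c["R"].T@c["t"])
cap("top","t1")
```

```text
time 1.5
joint_pos [ 0.60482896  0.29941453 -0.40088207  1.79956253  0.13040351  1.0683342
  0.15901701]
tcp_pos [ 0.48149833 -0.19791049  0.23135559]
orientation [-5.18313308e-04  9.99999313e-01  1.00412852e-03  3.12344820e-04]
width 0.00020229010161556168
wrist_force [ 0.05960954 -0.20155324  0.15692078]
[[333.05954599   0.         274.63294671]
 [  0.         333.05954599 204.82162029]
 [  0.           0.           1.        ]] [[ 9.99996590e-01  2.44004267e-03 -9.31200303e-04]
 [ 2.61026192e-03 -9.45564141e-01  3.25425324e-01]
 [-8.64579364e-05 -3.25426645e-01 -9.45567285e-01]] [-0.48045202 -0.23044387  0.31646023] [ 0.48107926 -0.11374255  0.37377931]
```

View pics/w1.png

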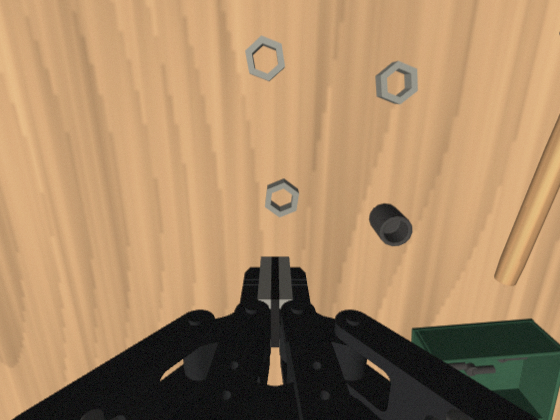

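View pics/t1.png

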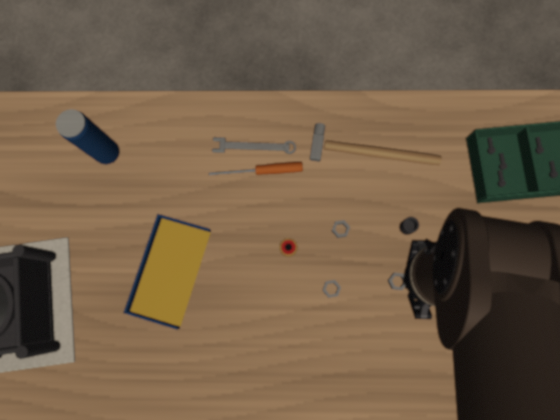

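The wrist view shows nut 1 at (265,58), nut 3 at (396,82) and nut 2 at (282,198), with the fingertips at about (275,262). I'll use depth to segment the top faces.

```bash
cat >> h.py <<'E'
def pts(c):
    d=c["depth"]; v,u=np.indices(d.shape)
    P=np.stack([(u-c["mtx"][0,2])/c["mtx"][0,0]*d,(v-c["mtx"][1,2])/c["mtx"][1,1]*d,d],-1)
    return (P-c["t"])@c["R"], d>0
def hexes(c,zlo=0.013,zhi=0.025,pr=True):
    """top-face blobs by depth -> world centre and flat-normal angle (mod 60 deg)"""
    W,ok=pts(c)
    z=W[:,:,2]
    m=(ok&(z>zlo)&(z<zhi)).astype(np.uint8)
    res=[]
    for k in blobs(m,60):
        h=cv2.convexHull(k)[:,0].astype(float); X=np.array([ray(c,p,0.019)[:2] for p in h])
        if len(X)<5: continue
        Xf=(X*1e4).astype(np.float32); M=cv2.moments(Xf.reshape(-1,1,2)); 
        if M["m00"]==0: continue
        ctr=np.array([M["m10"],M["m01"]])/M["m00"]/1e4; area=abs(M["m00"])*1e-8
        if not(0.0006<area<0.0020): continue
        a=np.radians(np.arange(0,180,1.)); n=np.stack([np.cos(a),np.sin(a)])
        w=(X@n).max(0)-(X@n).min(0); w3=w[:60]+w[60:120]+w[120:]
        med=np.median(z[m.astype(bool)&(cv2.drawContours(np.zeros_like(m),[k],-1,1,-1)>0)])
        res.append((ctr,int(np.argmin(w3)),w3.min()/3,w3.max()/3,area,med))
        if pr: print(ctr.round(4),"normal",np.argmin(w3),"w",(w3.min()/3).round(4),(w3.max()/3).round(4),"A",round(area*1e6),"z",med.round(4))
    return res
E
python3 - <<'E'
from h import *
for n in ("wrist","top","side"):
    print(n);hexes(cap(n))
E
```

```text
wrist
[ 0.4886 -0.2286] normal 53 w 0.0368 0.0415 A 1152 z 0.0185
[ 0.6043 -0.1057] normal 10 w 0.0369 0.0413 A 1156 z 0.0183
[ 0.4711 -0.0837] normal 10 w 0.036 0.0405 A 1106 z 0.0186
top
[0.3626 0.6293] normal 37 w 0.0508 0.0534 A 1335 z 0.0227
[ 0.4737 -0.0828] normal 9 w 0.0358 0.0397 A 1069 z 0.0199
[0.4445 0.3587] normal 28 w 0.0557 0.0587 A 1353 z 0.0224
[ 0.4913 -0.2271] normal 55 w 0.0368 0.039 A 1058 z 0.0194
[0.5001 0.648 ] normal 22 w 0.0355 0.0367 A 778 z 0.0224
[0.5648 0.0134] normal 30 w 0.0386 0.0398 A 1187 z 0.0159
[ 0.6076 -0.1051] normal 11 w 0.0366 0.0397 A 1104 z 0.0199
[0.5663 0.3284] normal 13 w 0.091 0.1029 A 1646 z 0.0198
[ 0.7436 -0.4733] normal 22 w 0.0533 0.057 A 1239 z 0.0161
[ 0.7869 -0.2603] normal 53 w 0.0518 0.0576 A 769 z 0.0234
[0.78   0.4339] normal 55 w 0.0441 0.0476 A 1113 z 0.0185
[ 0.7334 -0.4142] normal 40 w 0.0994 0.1107 A 1691 z 0.0186
side
[ 0.4902 -0.2301] normal 54 w 0.0386 0.0423 A 1228 z 0.0191
[ 0.606  -0.1066] normal 9 w 0.0393 0.0433 A 1289 z 0.0188
[ 0.4724 -0.0844] normal 10 w 0.0393 0.0435 A 1280 z 0.0191
[0.5636 0.0081] normal 5 w 0.0407 0.0414 A 1274 z 0.0153
[0.6154 0.2439] normal 44 w 0.0757 0.0847 A 834 z 0.021
[0.7874 0.431 ] normal 25 w 0.052 0.0536 A 1728 z 0.019
```

Run:
```python
from h import *
c=cap("wrist"); W,ok=pts(c)
s=bot.get_state(); T=np.array(s["tcp_pos"])
z=W[:,:,2]-T[2]
for lo,hi in [(-.005,.005),(0.005,.012),(.012,.02),(.02,.03),(.03,.045),(.045,.06)]:
    m=ok&(z>lo)&(z<hi)&(np.abs(W[:,:,0]-T[0])<.1)&(np.abs(W[:,:,1]-T[1])<.1)
    if m.any(): Q=(W[m]-T)*1e3; print(lo,m.sum(),Q.min(0).round(1),Q.max(0).round(1))
cv2.imwrite("pics/tip.png",cv2.resize(c["frame"][180:420,150:400,::-1],None,fx=2.4,fy=2.4))
```

```text
-0.005 57 [-6.8 10.   2.2] [ 5.9 11.4  5. ]
0.005 396 [-14.1   5.9   5. ] [12.8 11.8 12. ]
0.012 593 [-14.   6.  12.] [13.1 12.1 20. ]
0.02 898 [-14.    5.8  20. ] [13.2 12.  30. ]
0.03 1805 [-30.1 -11.5  30. ] [28.7 14.3 45. ]
0.045 9745 [-42.4 -12.3  45. ] [41.3 14.7 60. ]
```

View pics/tip.png

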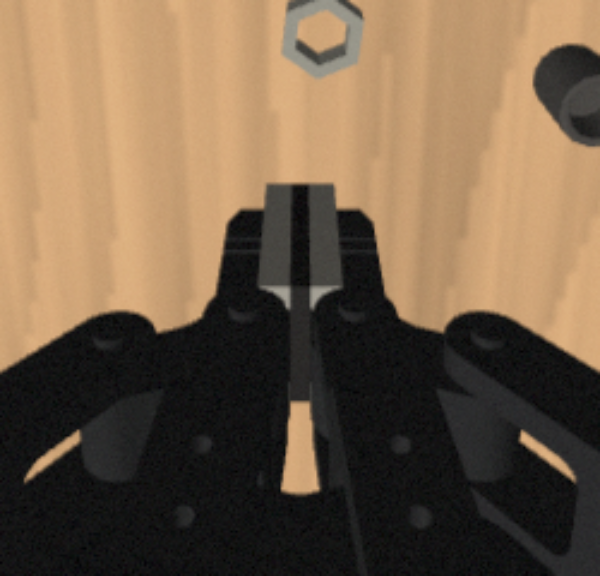

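```bash
cat >> h.py <<'E'
from scipy.spatial.transform import Rotation as Rn, Slerp
OFF=0.029
def R_of(h): # heading deg -> tool rotation (tool y = -heading, z down)
    a=np.radians(h-90); return np.array([[np.cos(a),np.sin(a),0],[np.sin(a),-np.cos(a),0],[0,0,-1]])
def rows(poses):
    """poses: list of (tcp xyz, heading); prints rows relative to the measured pose"""
    s=bot.get_state(); q=s["orientation"]; R0=Rn.from_quat([q[1],q[2],q[3],q[0]]).as_matrix(); p0=np.array(s["tcp_pos"])
    out=[]
    for p,h in poses:
        t=R0.T@(np.array(p)-p0)*1e3; r=Rn.from_matrix(R0.T@R_of(h)).as_rotvec()
        out.append('{"translation": [%g, %g, %g], "delta_rot": [%g, %g, %g]}'%(*t.round(1),*(r.round(3)+0.)))
    print("["+", ".join(out)+"]")
def hd(h): return np.array([np.cos(np.radians(h)),np.sin(np.radians(h))])
def state():
    s=bot.get_state(); q=s["orientation"]; R0=Rn.from_quat([q[1],q[2],q[3],q[0]]).as_matrix()
    return np.array(s["tcp_pos"]), np.degrees(np.arctan2(-R0[1,1],-R0[0,1])), s
def transit(p,h,n,wait=2):
    p0,h0,_=state(); L=[]
    for i in range(1,n+1):
        f=i/n; f=f*f*(3-2*f); L.append((p0+f*(np.array(p)-p0),h0+f*(h-h0)))
    rows(L+[L[-1]]*wait)
def arc(n0,h0,h1,dist,n,z=0.005,wait=1,lat=0.0):
    """nut centre n0 pushed with heading from h0 to h1 over dist, face centred on nut"""
    L=[];c=np.array(n0,float);ds=dist/n
    for i in range(n):
        h=h0+(h1-h0)*(i+.5)/n; c=c+ds*hd(h); hh=h0+(h1-h0)*(i+1)/n
        L.append((np.r_[c-OFF*hd(hh)+lat*hd(hh-90),z],hh))
    rows(L+[L[-1]]*wait); print("end nut",c.round(4))
CC=np.array([0.509,0.282]);CX=np.array([.966,-.258]);CY=np.array([.258,.966])
def incor(p): d=np.array(p)[:2]-CC; return (np.array([d@CX,d@CY])*1e3).round(1)
E
python3 - <<'E'
from h import *
print(state()[:2])
N=np.array([0.4722,-0.0838]); p=np.r_[N-0.049*hd(70),0.06]; print(p)
transit(p,70,10)
for n in [(.472,-.084),(.49,-.229),(.606,-.106)]: print(incor(n))
E
```

```text
(array([ 0.47941486, -0.20232538,  0.23124397]), np.float64(89.70628169974052))
[ 0.45544101 -0.12984494  0.06      ]
[{"translation": [-0.7, -2, 4.8], "delta_rot": [0.001, 0, 0.01]}, {"translation": [-2.5, -7.5, 17.8], "delta_rot": [0.001, 0, 0.036]}, {"translation": [-5.2, -15.7, 37], "delta_rot": [0.001, 0, 0.074]}, {"translation": [-8.5, -25.5, 60.3], "delta_rot": [0.001, 0, 0.121]}, {"translation": [-12.1, -36.2, 85.6], "delta_rot": [0.001, 0, 0.172]}, {"translation": [-15.7, -47, 110.9], "delta_rot": [0.001, 0, 0.223]}, {"translation": [-19, -56.8, 134.2], "delta_rot": [0.001, 0, 0.27]}, {"translation": [-21.7, -64.9, 153.4], "delta_rot": [0.001, 0, 0.308]}, {"translation": [-23.6, -70.4, 166.4], "delta_rot": [0.001, 0, 0.334]}, {"translation": [-24.3, -72.5, 171.2], "delta_rot": [0.001, 0, 0.344]}, {"translation": [-24.3, -72.5, 171.2], "delta_rot": [0.001, 0, 0.344]}, {"translation": [-24.3, -72.5, 171.2], "delta_rot": [0.001, 0, 0.344]}]
[  58.7 -363.1]
[ 113.5 -498.5]
[ 193.8 -349.8]
```

Emit:
{"fn": "step_arm", "kwargs": {"increments": [{"translation":[-0.7,-2,4.8],"delta_rot":[0,0,0.01]},{"translation":[-2.5,-7.5,17.8],"delta_rot":[0,0,0.036]},{"translation":[-5.2,-15.7,37],"delta_rot":[0,0,0.074]},{"translation":[-8.5,-25.5,60.3],"delta_rot":[0,0,0.121]},{"translation":[-12.1,-36.2,85.6],"delta_rot":[0,0,0.172]},{"translation":[-15.7,-47,110.9],"delta_rot":[0,0,0.223]},{"translation":[-19,-56.8,134.2],"delta_rot":[0,0,0.27]},{"translation":[-21.7,-64.9,153.4],"delta_rot":[0,0,0.308]},{"translation":[-23.6,-70.4,166.4],"delta_rot":[0,0,0.334]},{"translation":[-24.3,-72.5,171.2],"delta_rot":[0,0,0.344]},{"translation":[-24.3,-72.5,171.2],"delta_rot":[0,0,0.344]},{"translation":[-24.3,-72.5,171.2],"delta_rot":[0,0,0.344]}]}}

```text
time: 2.8
tcp_pos: [0.4564, -0.1285, 0.0604]
orientation: [0.0, 0.985, -0.172, 0.0]
wrist_force: [0.1, -0.2, 1.1]
width: 0.0003
```

Run:
```python
from h import *
print(state()[:2]); c=cap("wrist","w2"); hexes(c)
print(state()[:2])
W,ok=pts(c); T=state()[0]; z=W[:,:,2]-T[2]; f=hd(70); 
m=ok&(z>.003)&(z<.02)&(np.hypot(W[:,:,0]-T[0],W[:,:,1]-T[1])<.02)
Q=(W[m]-T)[:,:2]; print("front",np.percentile(Q@f,[50,90,99]), "lat",np.percentile(Q@hd(-20),[1,99]))
N=np.array([0.4722,-0.0838]); p=np.r_[N-0.043*hd(70),0.005]
transit(p,70,6)
```

```text
(array([ 0.45636678, -0.12853562,  0.06043684]), np.float64(70.18700557842243))
[ 0.4715 -0.0834] normal 10 w 0.036 0.041 A 1115 z 0.0186
[ 0.6035 -0.1048] normal 10 w 0.038 0.0426 A 1219 z 0.0182
(array([ 0.45675025, -0.12877205,  0.060807  ]), np.float64(70.16717499005803))
front [0.01063951 0.01138458 0.01172863] lat [-0.01404449  0.01235038]
[{"translation": [-0.1, -0.3, 4.1], "delta_rot": [0, -0.001, 0]}, {"translation": [-0.2, -1.2, 14.5], "delta_rot": [0, -0.001, 0.001]}, {"translation": [-0.5, -2.3, 27.9], "delta_rot": [0, -0.001, 0.001]}, {"translation": [-0.7, -3.4, 41.3], "delta_rot": [0, -0.001, 0.002]}, {"translation": [-0.9, -4.2, 51.7], "delta_rot": [0, -0.001, 0.003]}, {"translation": [-0.9, -4.5, 55.8], "delta_rot": [0, -0.001, 0.003]}, {"translation": [-0.9, -4.5, 55.8], "delta_rot": [0, -0.001, 0.003]}, {"translation": [-0.9, -4.5, 55.8], "delta_rot": [0, -0.001, 0.003]}]
```

View pics/w2.png

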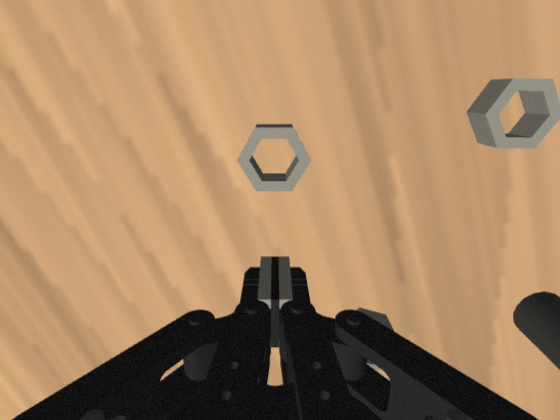

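Nut 1 is at (274,158), directly ahead of the fingertips at (275,260), with its flat parallel to the broom face. I'll descend now.

Emit:
{"fn": "step_arm", "kwargs": {"increments": [{"translation":[0,0,5],"delta_rot":[0,0,0]},{"translation":[0,-1,15],"delta_rot":[0,0,0]},{"translation":[-0.5,-2.3,28],"delta_rot":[0,0,0]},{"translation":[-0.7,-3.4,41.3],"delta_rot":[0,0,0]},{"translation":[-0.9,-4.2,51],"delta_rot":[0,0,0]},{"translation":[-0.9,-4.5,55],"delta_rot":[0,0,0]},{"translation":[-0.9,-4.5,55],"delta_rot":[0,0,0]}]}}

```text
time: 3.43
tcp_pos: [0.4562, -0.1234, 0.0041]
orientation: [-0.0, 0.985, -0.172, -0.001]
wrist_force: [-0.3, 0.5, -0.5]
width: 0.0002
```

Run:
```python
from h import *
print(state()[:2],state()[2]["wrist_force"]); c=cap("wrist","w3"); hexes(c)
print(state()[:2])
N=np.array([0.4720,-0.0836]); 
# from current offset 43mm: start virtual nut 14mm behind actual
arc(N-0.014*hd(70),70,70,0.014,6)
arc(N-0.014*hd(70),70,86,0.089,19)
```

```text
(array([ 0.45620276, -0.12344051,  0.00412175]), np.float64(70.18385216388549)) [-0.28146494  0.49464287 -0.46083691]
[ 0.4717 -0.0832] normal 10 w 0.0363 0.0415 A 1134 z 0.0186
(array([ 0.45657958, -0.12355729,  0.00475941]), np.float64(70.17737117211882))
[{"translation": [0.8, -2.2, -0.2], "delta_rot": [0, 0.001, 0.003]}, {"translation": [0.8, -4.5, -0.2], "delta_rot": [0, 0.001, 0.003]}, {"translation": [0.8, -6.8, -0.2], "delta_rot": [0, 0.001, 0.003]}, {"translation": [0.9, -9.2, -0.2], "delta_rot": [0, 0.001, 0.003]}, {"translation": [0.9, -11.5, -0.2], "delta_rot": [0, 0.001, 0.003]}, {"translation": [0.9, -13.8, -0.2], "delta_rot": [0, 0.001, 0.003]}, {"translation": [0.9, -13.8, -0.2], "delta_rot": [0, 0.001, 0.003]}]
end nut [ 0.472  -0.0836]
[{"translation": [1.2, -4.5, -0.2], "delta_rot": [0, 0.001, -0.012]}, {"translation": [1.6, -9.2, -0.2], "delta_rot": [0, 0.001, -0.026]}, {"translation": [1.8, -13.9, -0.2], "delta_rot": [0, 0.001, -0.041]}, {"translation": [2, -18.6, -0.2], "delta_rot": [0, 0.001, -0.056]}, {"translation": [2.2, -23.3, -0.2], "delta_rot": [0, 0.001,
[... 383 characters left out ...]
-0.3], "delta_rot": [0, 0.001, -0.159]}, {"translation": [1.1, -56.2, -0.3], "delta_rot": [0, 0.001, -0.173]}, {"translation": [0.7, -60.9, -0.3], "delta_rot": [0, 0.001, -0.188]}, {"translation": [0.2, -65.6, -0.3], "delta_rot": [0, 0.001, -0.203]}, {"translation": [-0.3, -70.2, -0.3], "delta_rot": [0, 0.001, -0.217]}, {"translation": [-1, -74.9, -0.3], "delta_rot": [0, 0.001, -0.232]}, {"translation": [-1.7, -79.5, -0.3], "delta_rot": [0, 0.001, -0.247]}, {"translation": [-2.4, -84.2, -0.3], "delta_rot": [0, 0.001, -0.261]}, {"translation": [-3.3, -88.8, -0.3], "delta_rot": [0, 0.001, -0.276]}, {"translation": [-3.3, -88.8, -0.3], "delta_rot": [0, 0.001, -0.276]}]
end nut [ 0.4857 -0.01  ]
```

Emit:
{"fn": "step_arm", "kwargs": {"increments": [{"translation":[0.8,-3,0],"delta_rot":[0,0,0]},{"translation":[0.8,-6,0],"delta_rot":[0,0,0]},{"translation":[0.8,-9,0],"delta_rot":[0,0,0]},{"translation":[0.8,-11,0],"delta_rot":[0,0,0]},{"translation":[0.8,-13,0],"delta_rot":[0,0,0]},{"translation":[0.8,-15,0],"delta_rot":[0,0,0]},{"translation":[0.8,-18,0],"delta_rot":[0,0,0]},{"translation":[0.8,-21,0],"delta_rot":[0,0,0]},{"translation":[0.8,-24,0],"delta_rot":[0,0,0]},{"translation":[0.8,-24,0],"delta_rot":[0,0,0]}]}}

```text
time: 4.32
tcp_pos: [0.466, -0.1005, 0.0051]
orientation: [-0.0, 0.985, -0.172, 0.0]
wrist_force: [0.2, -0.5, 0.0]
width: -0.0
```

```bash
cat >> h.py <<'E'
def look(name=None):
    c=cap("wrist",name); p,h,s=state(); print("tcp",p.round(4),"h",round(h,1),"F",np.round(s["wrist_force"],1),"t",s["time"])
    best=None
    for r in hexes(c,pr=False):
        d=r[0]-p[:2]; f,l=d@hd(h)*1e3,d@hd(h-90)*1e3
        print("hex",r[0].round(4),"fwd",f.round(1),"right",l.round(1),"normal rel",((r[1]-h+30)%60-30).round(1),"cor",incor(r[0]),"w",r[2].round(4))
E
python3 - <<'E'
from h import *
look("w4")
E
```

```text
tcp [ 0.4659 -0.1007  0.0051] h 70.2 F [ 0.6  0.  -0.1] t 4.3667
hex [ 0.474  -0.0764] fwd 25.6 right -0.5 normal rel -0.2 cor [  58.7 -355.3] w 0.0443
```

View pics/w4.png

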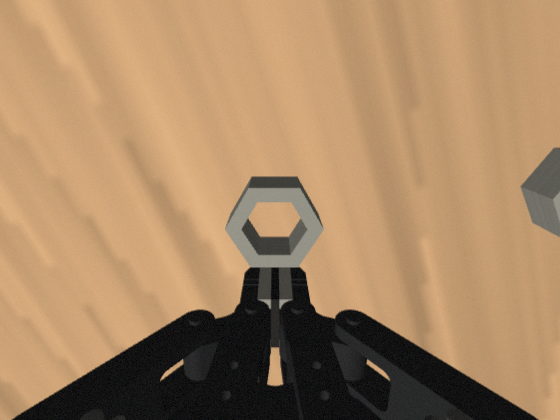

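The broom sits flush and centred on nut 1's flat. I'll push along an arc now.

Run:
```python
from h import *
p,h,_=state(); n=p[:2]+OFF*hd(h)
print(n); arc(n,h,90,0.09,19)
```

```text
[ 0.47569282 -0.07340947]
[{"translation": [0.5, -4.7, 0.1], "delta_rot": [0, 0, -0.018]}, {"translation": [0.9, -9.5, 0.1], "delta_rot": [0, 0, -0.036]}, {"translation": [1.2, -14.2, 0.1], "delta_rot": [0, 0, -0.055]}, {"translation": [1.4, -19, 0.1], "delta_rot": [0, 0, -0.073]}, {"translation": [1.6, -23.8, 0.1], "delta_rot": [0, 0, -0.091]}, {"translation": [1.6, -28.5, 0.1], "delta_rot": [0, 0, -0.109]}, {"translation": [1.6, -33.3, 0.1], "delta_rot": [0, 0, -0.127]}, {"translation": [1.5, -38.1, 0.1], "delta_rot": [0, 0, -0.145]}, {"translation": [1.2, -42.8, 0.1], "delta_rot": [0, 0, -0.164]}, {"translation": [0.9, -47.6, 0.1], "delta_rot": [0, 0, -0.182]}, {"translation": [0.6, -52.3, 0.1], "delta_rot": [0, 0, -0.2]}, {"translation": [0.1, -57.1, 0.1], "delta_rot": [0, 0, -0.218]}, {"translation": [-0.5, -61.8, 0.1], "delta_rot": [0, 0, -0.236]}, {"translation": [-1.1, -66.5, 0.1], "delta_rot": [0, 0, -0.254]}, {"translation": [-1.8, -71.2, 0.1], "delta_rot": [0, 0, -0.273]}, {"translation": [-2.6, -75.9, 0.1], "delta_rot": [0, 0, -0.291]}, {"translation": [-3.5, -80.6, 0.1], "delta_rot": [0, 0, -0.309]}, {"translation": [-4.5, -85.3, 0.1], "delta_rot": [0, 0, -0.327]}, {"translation": [-5.6, -89.9, 0.1], "delta_rot": [0, 0, -0.345]}, {"translation": [-5.6, -89.9, 0.1], "delta_rot": [0, 0, -0.345]}]
end nut [0.4911 0.0148]
```

Emit:
{"fn": "step_arm", "kwargs": {"increments": [{"translation":[0.5,-4.7,0],"delta_rot":[0,0,-0.018]},{"translation":[0.9,-9.5,0],"delta_rot":[0,0,-0.036]},{"translation":[1.2,-14.2,0],"delta_rot":[0,0,-0.055]},{"translation":[1.4,-19,0],"delta_rot":[0,0,-0.073]},{"translation":[1.6,-23.8,0],"delta_rot":[0,0,-0.091]},{"translation":[1.6,-28.5,0],"delta_rot":[0,0,-0.109]},{"translation":[1.6,-33.3,0],"delta_rot":[0,0,-0.127]},{"translation":[1.5,-38.1,0],"delta_rot":[0,0,-0.145]},{"translation":[1.2,-42.8,0],"delta_rot":[0,0,-0.164]},{"translation":[0.9,-47.6,0],"delta_rot":[0,0,-0.182]},{"translation":[0.6,-52.3,0],"delta_rot":[0,0,-0.2]},{"translation":[0.1,-57.1,0],"delta_rot":[0,0,-0.218]},{"translation":[-0.5,-61.8,0],"delta_rot":[0,0,-0.236]},{"translation":[-1.1,-66.5,0],"delta_rot":[0,0,-0.254]},{"translation":[-1.8,-71.2,0],"delta_rot":[0,0,-0.273]},{"translation":[-2.6,-75.9,0],"delta_rot":[0,0,-0.291]},{"translation":[-3.5,-80.6,0],"delta_rot":[0,0,-0.309]},{"translation":[-4.5,-85.3,0],"delta_rot":[0,0,-0.327]},{"translation":[-5.6,-89.9,0],"delta_rot":[0,0,-0.345]},{"translation":[-5.6,-89.9,0],"delta_rot":[0,0,-0.345]}]}}

```text
time: 6.03
tcp_pos: [0.4911, -0.0135, 0.0052]
orientation: [-0.0, 1.0, 0.001, 0.0]
wrist_force: [-0.3, 0.7, -0.5]
width: 0.0004
```

Run:
```python
from h import *
look("w5")
p,h,_=state(); n=p[:2]+OFF*hd(h)
print(n,incor(n)); t=CC+0*CX+0.01*CY; d=t-n; print("to target",np.hypot(*d),np.degrees(np.arctan2(d[1],d[0])))
```

```text
tcp [ 0.491  -0.0141  0.0051] h 90.0 F [-0.1 -0.6  0. ] t 6.0833
hex [0.5597 0.0155] fwd 29.5 right 68.7 normal rel 22.0 cor [ 117.7 -244.4] w 0.0387
hex [0.4905 0.012 ] fwd 26.0 right -0.6 normal rel -0.0 cor [  51.8 -265.7] w 0.0446
[0.49100324 0.01491985] [  51.5 -262.6]
to target 0.27750407365557156 85.74765027030767
```

View pics/w5.png

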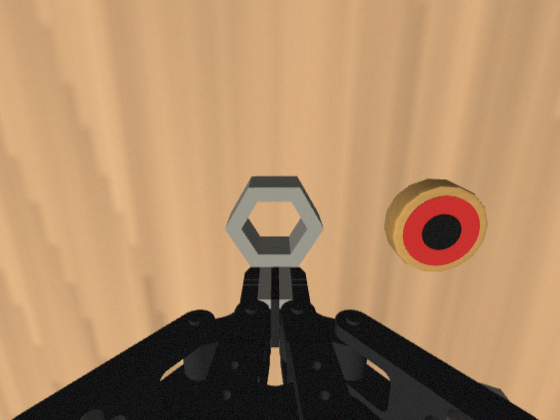

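Nut 1 is still flush, and the bearing is 69 mm to the right. I'll go on straight.

Emit:
{"fn": "step_arm", "kwargs": {"increments": [{"translation":[0,-4,0]},{"translation":[0.5,-9,0]},{"translation":[1,-15,0]},{"translation":[1.4,-22,0]},{"translation":[1.8,-29,0]},{"translation":[2.2,-36,0]},{"translation":[2.6,-43,0]},{"translation":[3,-50,0]},{"translation":[3.4,-57,0]},{"translation":[3.8,-64,0]},{"translation":[4.2,-71,0]},{"translation":[4.6,-78,0]},{"translation":[5,-85,0]},{"translation":[5.4,-92,0]},{"translation":[5.8,-99,0]},{"translation":[6.2,-106,0]},{"translation":[6.6,-112,0]},{"translation":[6.9,-117,0]},{"translation":[7.2,-121,0]},{"translation":[7.2,-121,0]}]}}

```text
validation failed for argument at $.in...
```

Run:
```python
from h import *
look("w6")
p,h,_=state(); n=p[:2]+OFF*hd(h)
print(n,incor(n)); t=CC-0.00*CX+0.015*CY; d=t-n; print("to target",d,np.hypot(*d),np.degrees(np.arctan2(d[1],d[0])))
```

```text
tcp [ 0.4909 -0.0146  0.0051] h 90.0 F [0.  0.  0.1] t 6.1333
hex [0.5597 0.0154] fwd 30.1 right 68.8 normal rel -24.0 cor [ 117.7 -244.4] w 0.0387
hex [0.4904 0.0118] fwd 26.4 right -0.5 normal rel 1.0 cor [  51.8 -265.8] w 0.0448
[0.49091768 0.01442978] [  51.6 -263.1]
to target [0.02195232 0.28206022] 0.2829131900750222 85.54972767412983
```

View pics/w6.png

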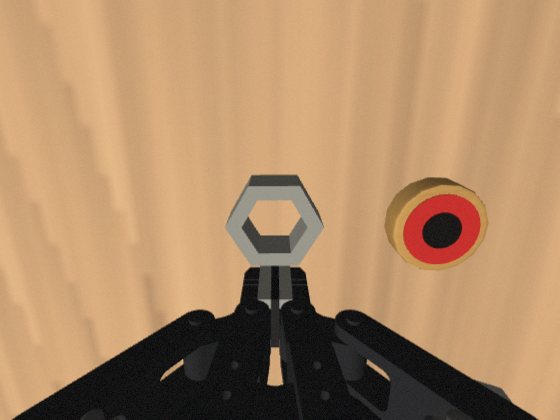

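The call was refused because it left out delta_rot, so nothing moved. I'm repeating it with both fields.

Emit:
{"fn": "step_arm", "kwargs": {"increments": [{"translation":[0,-4,0],"delta_rot":[0,0,0]},{"translation":[0.5,-9,0],"delta_rot":[0,0,0]},{"translation":[1,-15,0],"delta_rot":[0,0,0]},{"translation":[1.4,-22,0],"delta_rot":[0,0,0]},{"translation":[1.8,-29,0],"delta_rot":[0,0,0]},{"translation":[2.2,-36,0],"delta_rot":[0,0,0]},{"translation":[2.6,-43,0],"delta_rot":[0,0,0]},{"translation":[3,-50,0],"delta_rot":[0,0,0]},{"translation":[3.4,-57,0],"delta_rot":[0,0,0]},{"translation":[3.8,-64,0],"delta_rot":[0,0,0]},{"translation":[4.2,-71,0],"delta_rot":[0,0,0]},{"translation":[4.6,-78,0],"delta_rot":[0,0,0]},{"translation":[5,-85,0],"delta_rot":[0,0,0]},{"translation":[5.4,-92,0],"delta_rot":[0,0,0]},{"translation":[5.8,-99,0],"delta_rot":[0,0,0]},{"translation":[6.2,-106,0],"delta_rot":[0,0,0]},{"translation":[6.6,-112,0],"delta_rot":[0,0,0]},{"translation":[6.9,-117,0],"delta_rot":[0,0,0]},{"translation":[7.2,-121,0],"delta_rot":[0,0,0]},{"translation":[7.2,-121,0],"delta_rot":[0,0,0]}]}}

```text
time: 7.8
tcp_pos: [0.4983, 0.1074, 0.0052]
orientation: [-0.0, 1.0, -0.0, 0.0]
wrist_force: [0.6, 0.7, -0.7]
width: -0.0
```

Run:
```python
from h import *
look("w7")
p,h,_=state(); n=p[:2]+OFF*hd(h)
print(n,incor(n)); t=CC-0.00*CX+0.015*CY; d=t-n; print("to target",d,np.hypot(*d),np.degrees(np.arctan2(d[1],d[0])))
```

```text
tcp [0.4983 0.1068 0.0051] h 90.0 F [ 0.1 -0.5  0.6] t 7.85
hex [0.4979 0.1329] fwd 26.2 right -0.4 normal rel 0.0 cor [  27.8 -146.9] w 0.0444
[0.49829209 0.13575406] [  27.4 -144. ]
to target [0.01457791 0.16073594] 0.1613956530298637 84.81775145111703
```

View pics/w7.png

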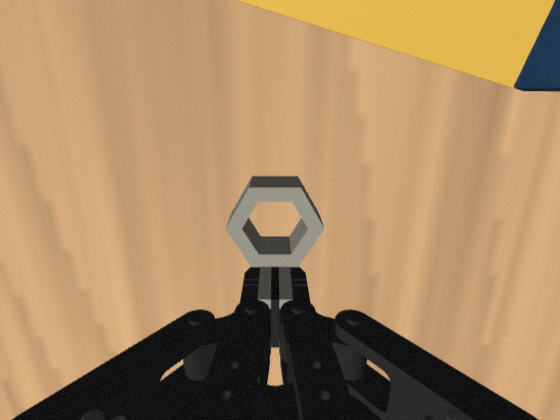

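Still flush, with the yellow floor edge ahead. I'll push on by about 150 mm.

Emit:
{"fn": "step_arm", "kwargs": {"increments": [{"translation":[0,-4,0],"delta_rot":[0,0,0]},{"translation":[0.5,-10,0],"delta_rot":[0,0,0]},{"translation":[1,-18,0],"delta_rot":[0,0,0]},{"translation":[1.5,-27,0],"delta_rot":[0,0,0]},{"translation":[2,-36,0],"delta_rot":[0,0,0]},{"translation":[2.5,-45,0],"delta_rot":[0,0,0]},{"translation":[3,-54,0],"delta_rot":[0,0,0]},{"translation":[3.5,-63,0],"delta_rot":[0,0,0]},{"translation":[4,-72,0],"delta_rot":[0,0,0]},{"translation":[4.5,-81,0],"delta_rot":[0,0,0]},{"translation":[5,-90,0],"delta_rot":[0,0,0]},{"translation":[5.5,-99,0],"delta_rot":[0,0,0]},{"translation":[6,-108,0],"delta_rot":[0,0,0]},{"translation":[6.5,-117,0],"delta_rot":[0,0,0]},{"translation":[7,-125,0],"delta_rot":[0,0,0]},{"translation":[7.4,-132,0],"delta_rot":[0,0,0]},{"translation":[7.7,-138,0],"delta_rot":[0,0,0]},{"translation":[8,-143,0],"delta_rot":[0,0,0]},{"translation":[8.2,-147,0],"delta_rot":[0,0,0]},{"translation":[8.2,-149,0],"delta_rot":[0,0,0]}]}}

```text
time: 9.52
tcp_pos: [0.5066, 0.2559, 0.0051]
orientation: [-0.0, 1.0, -0.0, -0.0]
wrist_force: [0.2, -1.4, 0.5]
width: 0.0002
```

Run:
```python
from h import *
look("w8")
p,h,_=state(); n=p[:2]+OFF*hd(h)
print(n,incor(n))
```

```text
tcp [0.5065 0.256  0.0051] h 90.0 F [-1.2  0.6 -0.2] t 9.5667
hex [0.6138 0.2456] fwd -10.4 right 107.3 normal rel 14.0 cor [110.6  -8.1] w 0.0635
hex [0.5063 0.2812] fwd 25.2 right -0.3 normal rel 0.0 cor [-2.4 -1.5] w 0.0441
[0.50656544 0.28503345] [-3.1  2.3]
```

View pics/w8.png

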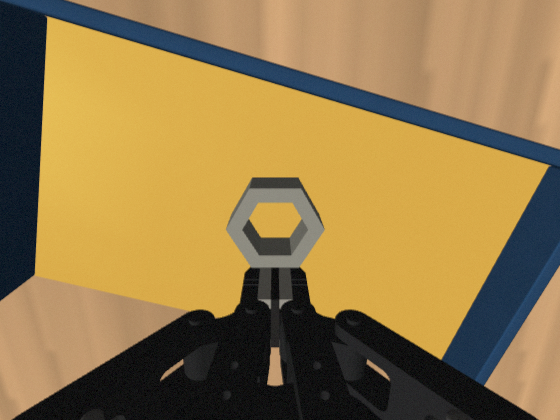

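Nut 1 is well inside the corral (corral frame about −3, +2 mm) and the walls are clear. I'll back off, rise, and go to nut 2.

Emit:
{"fn": "step_arm", "kwargs": {"increments": [{"translation":[0,8,0],"delta_rot":[0,0,0]},{"translation":[0,24,0],"delta_rot":[0,0,0]},{"translation":[0,48,-15],"delta_rot":[0,0,0]},{"translation":[0,78,-40],"delta_rot":[0,0,-0.04]},{"translation":[0,110,-60],"delta_rot":[0,0,-0.08]},{"translation":[0,143,-75],"delta_rot":[0,0,-0.12]},{"translation":[0,176,-75],"delta_rot":[0,0,-0.15]},{"translation":[0,209,-75],"delta_rot":[0,0,-0.18]},{"translation":[0,242,-75],"delta_rot":[0,0,-0.21]},{"translation":[0,275,-75],"delta_rot":[0,0,-0.24]},{"translation":[0,308,-75],"delta_rot":[0,0,-0.27]},{"translation":[0,341,-75],"delta_rot":[0,0,-0.3]},{"translation":[0,374,-75],"delta_rot":[0,0,-0.33]},{"translation":[1,407,-75],"delta_rot":[0,0,-0.36]},{"translation":[1,440,-75],"delta_rot":[0,0,-0.39]},{"translation":[2,470,-75],"delta_rot":[0,0,-0.42]},{"translation":[3,495,-70],"delta_rot":[0,0,-0.42]},{"translation":[3,515,-65],"delta_rot":[0,0,-0.42]},{"translation":[3,526,-60],"delta_rot":[0,0,-0.42]},{"translation":[3,530,-55],"delta_rot":[0,0,-0.42]}]}}

```text
time: 11.23
tcp_pos: [0.5078, -0.2776, 0.0595]
orientation: [0.0, 0.979, 0.206, -0.0]
wrist_force: [-0.6, 0.2, 0.6]
width: 0.0002
```

Run:
```python
from h import *
look("w9")
```

```text
tcp [ 0.5076 -0.2765  0.0586] h 113.9 F [ 1.   0.4 -0.2] t 11.2833
hex [ 0.6032 -0.2529] fwd -17.1 right 97.0 normal rel -17.9 cor [ 229.  -492.4] w 0.0314
hex [ 0.4888 -0.2295] fwd 50.6 right 1.8 normal rel -0.9 cor [ 112.5 -499.3] w 0.036
```

View pics/w9.png

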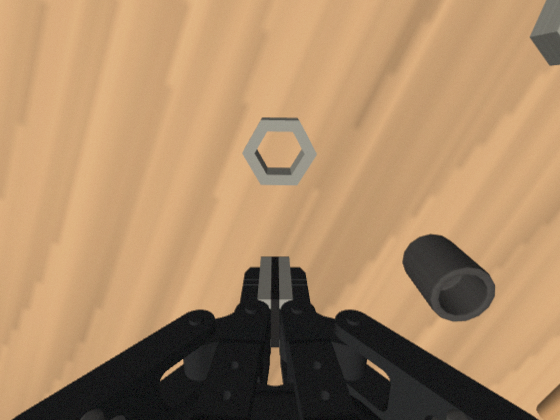

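Nut 2 is at (279,152), 1.8 mm right of centre, with its flat parallel to the broom face. The socket at (449,278) is well off to the right. I'll descend and make contact.

Emit:
{"fn": "step_arm", "kwargs": {"increments": [{"translation":[0.5,-1,8],"delta_rot":[0,0,0.01]},{"translation":[1,-3,22],"delta_rot":[0,0,0.015]},{"translation":[2,-5,37],"delta_rot":[0,0,0.015]},{"translation":[2,-7,48],"delta_rot":[0,0,0.015]},{"translation":[2,-8,53],"delta_rot":[0,0,0.015]},{"translation":[2,-9,53.5],"delta_rot":[0,0,0.015]},{"translation":[2,-11,53.5],"delta_rot":[0,0,0.015]},{"translation":[2,-14,53.5],"delta_rot":[0,0,0.015]},{"translation":[2,-17,53.5],"delta_rot":[0,0,0.015]},{"translation":[2,-19,53.5],"delta_rot":[0,0,0.015]},{"translation":[2,-21,53.5],"delta_rot":[0,0,0.015]},{"translation":[2,-23,53.5],"delta_rot":[0,0,0.015]},{"translation":[2,-25,53.5],"delta_rot":[0,0,0.015]},{"translation":[2,-28,53.5],"delta_rot":[0,0,0.015]},{"translation":[2,-31,53.5],"delta_rot":[0,0,0.015]},{"translation":[2,-34,53.5],"delta_rot":[0,0,0.015]},{"translation":[2,-34,53.5],"delta_rot":[0,0,0.015]}]}}

```text
time: 12.7
tcp_pos: [0.4967, -0.2421, 0.0066]
orientation: [-0.0, 0.98, 0.201, -0.0]
wrist_force: [-0.6, 0.4, 0.7]
width: -0.0002
```

Run:
```python
from h import *
look("w10")
p,h,_=state(); n=p[:2]+OFF*hd(h); print(n,incor(n))
t=CC-0.06*CX+0.012*CY; d=t-n; print(d,np.degrees(np.arctan2(d[1],d[0])))
arc(n,h,92,0.10,19)
```

```text
tcp [ 0.4967 -0.2424  0.0065] h 113.2 F [ 0.1 -0.  -0.7] t 12.75
hex [ 0.4848 -0.2191] fwd 26.1 right -1.9 normal rel -0.2 cor [ 105.9 -490.4] w 0.0444
[ 0.48533348 -0.2157482 ] [ 105.6 -486.9]
[-0.03119748  0.5248202 ] 93.40189455522831
[{"translation": [-0.5, -5.3, 1.5], "delta_rot": [0, 0, 0.019]}, {"translation": [-0.9, -10.5, 1.5], "delta_rot": [0, 0, 0.039]}, {"translation": [-1.2, -15.8, 1.5], "delta_rot": [0, 0, 0.058]}, {"translation": [-1.4, -21.1, 1.6], "delta_rot": [0, 0, 0.078]}, {"translation": [-1.5, -26.4, 1.6], "delta_rot": [0, 0, 0.097]}, {"translation": [-1.5, -31.7, 1.6], "delta_rot": [0, 0, 0.117]}, {"translation": [-1.4, -37, 1.6], "delta_rot": [0, 0, 0.136]}, {"translation": [-1.2, -42.3, 1.6], "delta_rot": [0, 0, 0.156]}, {"translation": [-0.9, -47.6, 1.6], "delta_rot": [0, 0, 0.175]}, {"translation": [-0.5, -52.8, 1.6], "delta_rot": [0, 0, 0.195]}, {"translation": [0, -58.1, 1.6], "delta_rot": [0, 0, 0.214]}, {"translation": [0.6, -63.4, 1.6], "delta_rot": [0, 0, 0.233]}, {"translation": [1.4, -68.6, 1.6], "delta_rot": [0, 0, 0.253]}, {"translation": [2.2, -73.8, 1.6], "delta_rot": [0, 0, 0.272]}, {"translation": [3.1, -79.1, 1.6], "delta_rot": [0, 0, 0.292]}, {"translation": [4.1, -84.3, 1.6], "delta_rot": [0, 0, 0.311]}, {"translation": [5.2, -89.4, 1.6], "delta_rot": [0, 0, 0.331]}, {"translation": [6.5, -94.6, 1.6], "delta_rot": [0, 0, 0.35]}, {"translation": [7.8, -99.7, 1.6], "delta_rot": [0, 0, 0.37]}, {"translation": [7.8, -99.7, 1.6], "delta_rot": [0, 0, 0.37]}]
end nut [ 0.4637 -0.1187]
```

View pics/w10.png

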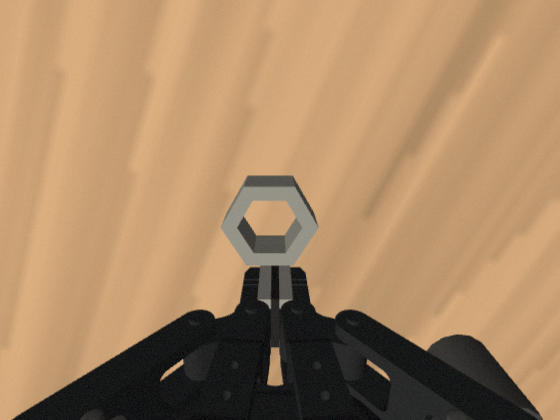

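Contact is flush, with nut 2 about 1.5 mm left of centre, which is within the face.

Emit:
{"fn": "step_arm", "kwargs": {"increments": [{"translation":[-0.5,-5.3,1],"delta_rot":[0,0,0.019]},{"translation":[-0.9,-10.5,1.5],"delta_rot":[0,0,0.039]},{"translation":[-1.2,-15.8,1.5],"delta_rot":[0,0,0.058]},{"translation":[-1.4,-21.1,1.5],"delta_rot":[0,0,0.078]},{"translation":[-1.5,-26.4,1.5],"delta_rot":[0,0,0.097]},{"translation":[-1.5,-31.7,1.5],"delta_rot":[0,0,0.117]},{"translation":[-1.4,-37,1.5],"delta_rot":[0,0,0.136]},{"translation":[-1.2,-42.3,1.5],"delta_rot":[0,0,0.156]},{"translation":[-0.9,-47.6,1.5],"delta_rot":[0,0,0.175]},{"translation":[-0.5,-52.8,1.5],"delta_rot":[0,0,0.195]},{"translation":[0,-58.1,1.5],"delta_rot":[0,0,0.214]},{"translation":[0.6,-63.4,1.5],"delta_rot":[0,0,0.233]},{"translation":[1.4,-68.6,1.5],"delta_rot":[0,0,0.253]},{"translation":[2.2,-73.8,1.5],"delta_rot":[0,0,0.272]},{"translation":[3.1,-79.1,1.5],"delta_rot":[0,0,0.292]},{"translation":[4.1,-84.3,1.5],"delta_rot":[0,0,0.311]},{"translation":[5.2,-89.4,1.5],"delta_rot":[0,0,0.331]},{"translation":[6.5,-94.6,1.5],"delta_rot":[0,0,0.35]},{"translation":[7.8,-99.7,1.5],"delta_rot":[0,0,0.37]},{"translation":[7.8,-99.7,1.5],"delta_rot":[0,0,0.37]}]}}

```text
time: 14.42
tcp_pos: [0.4649, -0.1468, 0.0051]
orientation: [-0.0, 1.0, 0.017, -0.0]
wrist_force: [0.3, 0.3, -0.8]
width: -0.0001
```

Run:
```python
from h import *
look("w11")
p,h,_=state(); n=p[:2]+OFF*hd(h); print(n,incor(n))
t=CC-0.06*CX+0.012*CY; d=t-n; print(d,np.degrees(np.arctan2(d[1],d[0])))
```

```text
tcp [ 0.465  -0.1475  0.0051] h 92.0 F [ 0.1  0.8 -0.7] t 14.4667
hex [ 0.4622 -0.1213] fwd 26.3 right -1.9 normal rel 0.0 cor [  58.9 -401.6] w 0.0445
[ 0.46402659 -0.11847023] [  59.9 -398.5]
[-0.00989059  0.42754223] 91.32522094080575
```

View pics/w11.png

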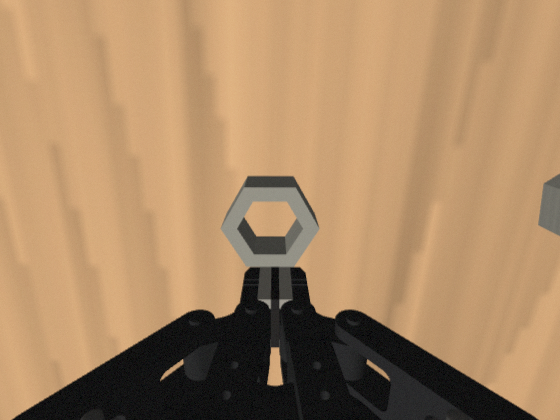

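Flush and steady. I'll push straight in three stretches.

Emit:
{"fn": "step_arm", "kwargs": {"increments": [{"translation":[0,-4,0],"delta_rot":[0,0,0]},{"translation":[0,-10,0],"delta_rot":[0,0,0]},{"translation":[0,-18,0],"delta_rot":[0,0,0]},{"translation":[0,-27,0],"delta_rot":[0,0,0]},{"translation":[0,-36,0],"delta_rot":[0,0,0]},{"translation":[0,-45,0],"delta_rot":[0,0,0]},{"translation":[0,-54,0],"delta_rot":[0,0,0]},{"translation":[0,-63,0],"delta_rot":[0,0,0]},{"translation":[0,-72,0],"delta_rot":[0,0,0]},{"translation":[0,-81,0],"delta_rot":[0,0,0]},{"translation":[0,-90,0],"delta_rot":[0,0,0]},{"translation":[0,-99,0],"delta_rot":[0,0,0]},{"translation":[0,-108,0],"delta_rot":[0,0,0]},{"translation":[0,-117,0],"delta_rot":[0,0,0]},{"translation":[0,-126,0],"delta_rot":[0,0,0]},{"translation":[0,-134,0],"delta_rot":[0,0,0]},{"translation":[0,-141,0],"delta_rot":[0,0,0]},{"translation":[0,-147,0],"delta_rot":[0,0,0]},{"translation":[0,-151,0],"delta_rot":[0,0,0]},{"translation":[0,-153,0],"delta_rot":[0,0,0]}]}}

```text
time: 16.13
tcp_pos: [0.4598, 0.0054, 0.0051]
orientation: [-0.0, 1.0, 0.017, 0.0]
wrist_force: [-0.3, -0.2, 0.6]
width: -0.0001
```

Run:
```python
from h import *
look("w12")
p,h,_=state(); n=p[:2]+OFF*hd(h); print(n,incor(n))
t=CC-0.06*CX+0.012*CY; d=t-n; print(d,np.degrees(np.arctan2(d[1],d[0])))
```

```text
tcp [0.4598 0.0054 0.0051] h 92.0 F [0.1 0.5 1. ] t 16.1833
hex [0.5581 0.0164] fwd 7.5 right 98.5 normal rel -22.0 cor [ 115.9 -244. ] w 0.0387
hex [0.457  0.0308] fwd 25.4 right -2.0 normal rel 0.0 cor [  14.5 -256.1] w 0.0443
[0.45883154 0.03440741] [  15.4 -252.1]
[-0.00469554  0.27466459] 90.9794078652625
```

Emit:
{"fn": "step_arm", "kwargs": {"increments": [{"translation":[0,-4,0],"delta_rot":[0,0,0]},{"translation":[0.3,-10,0],"delta_rot":[0,0,0]},{"translation":[0.6,-18,0],"delta_rot":[0,0,0]},{"translation":[0.9,-26,0],"delta_rot":[0,0,0]},{"translation":[1.2,-34,0],"delta_rot":[0,0,0]},{"translation":[1.5,-42,0],"delta_rot":[0,0,0]},{"translation":[1.8,-50,0],"delta_rot":[0,0,0]},{"translation":[2.1,-58,0],"delta_rot":[0,0,0]},{"translation":[2.4,-66,0],"delta_rot":[0,0,0]},{"translation":[2.7,-74,0],"delta_rot":[0,0,0]},{"translation":[3,-82,0],"delta_rot":[0,0,0]},{"translation":[3.3,-90,0],"delta_rot":[0,0,0]},{"translation":[3.6,-98,0],"delta_rot":[0,0,0]},{"translation":[3.9,-106,0],"delta_rot":[0,0,0]},{"translation":[4.2,-114,0],"delta_rot":[0,0,0]},{"translation":[4.5,-122,0],"delta_rot":[0,0,0]},{"translation":[4.8,-129,0],"delta_rot":[0,0,0]},{"translation":[5,-135,0],"delta_rot":[0,0,0]},{"translation":[5.2,-139,0],"delta_rot":[0,0,0]},{"translation":[5.2,-141,0],"delta_rot":[0,0,0]}]}}

```text
time: 17.85
tcp_pos: [0.4603, 0.1466, 0.0051]
orientation: [-0.0, 1.0, 0.017, 0.0]
wrist_force: [0.4, -0.7, 0.3]
width: 0.0003
```

Run:
```python
from h import *
look("w13")
p,h,_=state(); n=p[:2]+OFF*hd(h); print(n,incor(n))
t=CC-0.06*CX+0.012*CY; d=t-n; print(d,np.degrees(np.arctan2(d[1],d[0])))
```

```text
tcp [0.4603 0.1466 0.0051] h 92.0 F [-0.1  0.4 -0.5] t 17.9
hex [0.4575 0.1718] fwd 25.3 right -1.9 normal rel 0.0 cor [ -21.4 -119.8] w 0.0442
[0.45925709 0.17558328] [ -20.6 -115.6]
[-0.00512109  0.13348872] 92.19698604227757
```

View pics/w13.png

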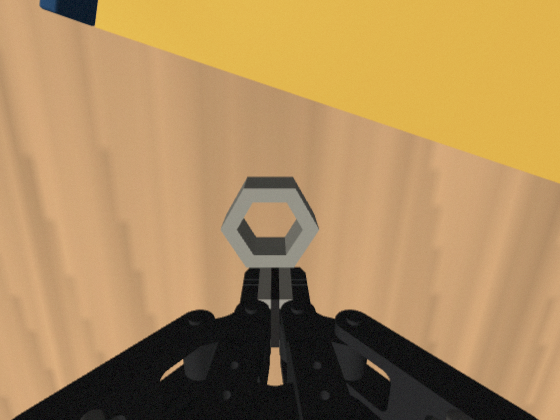

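The left wall end at (68,10) is clear of the path. Last stretch, 128 mm.

Emit:
{"fn": "step_arm", "kwargs": {"increments": [{"translation":[0,-4,0],"delta_rot":[0,0,0]},{"translation":[0,-10,0],"delta_rot":[0,0,0]},{"translation":[0,-17,0],"delta_rot":[0,0,0]},{"translation":[0,-24,0],"delta_rot":[0,0,0]},{"translation":[0,-31,0],"delta_rot":[0,0,0]},{"translation":[0,-38,0],"delta_rot":[0,0,0]},{"translation":[0,-45,0],"delta_rot":[0,0,0]},{"translation":[0,-52,0],"delta_rot":[0,0,0]},{"translation":[0,-59,0],"delta_rot":[0,0,0]},{"translation":[0,-66,0],"delta_rot":[0,0,0]},{"translation":[0,-73,0],"delta_rot":[0,0,0]},{"translation":[0,-80,0],"delta_rot":[0,0,0]},{"translation":[0,-87,0],"delta_rot":[0,0,0]},{"translation":[0,-94,0],"delta_rot":[0,0,0]},{"translation":[0,-101,0],"delta_rot":[0,0,0]},{"translation":[0,-108,0],"delta_rot":[0,0,0]},{"translation":[0,-115,0],"delta_rot":[0,0,0]},{"translation":[0,-121,0],"delta_rot":[0,0,0]},{"translation":[0,-125,0],"delta_rot":[0,0,0]},{"translation":[0,-127,0],"delta_rot":[0,0,0]}]}}

```text
time: 19.57
tcp_pos: [0.4559, 0.2736, 0.0051]
orientation: [-0.0, 1.0, 0.017, 0.0]
wrist_force: [-0.1, -0.4, 0.7]
width: 0.0001
```

Run:
```python
from h import *
look("w14")
p,h,_=state(); n=p[:2]+OFF*hd(h); print(n,incor(n))
```

```text
tcp [0.4558 0.2737 0.0051] h 92.0 F [-0.3  1.5 -0.5] t 19.6167
hex [0.5053 0.2868] fwd 11.4 right 49.9 normal rel -2.0 cor [-4.8  3.7] w 0.0377
hex [0.453  0.2989] fwd 25.3 right -1.9 normal rel 0.0 cor [-58.4   1.9] w 0.0442
[0.45478393 0.30265318] [-57.7   6. ]
```

View pics/w14.png

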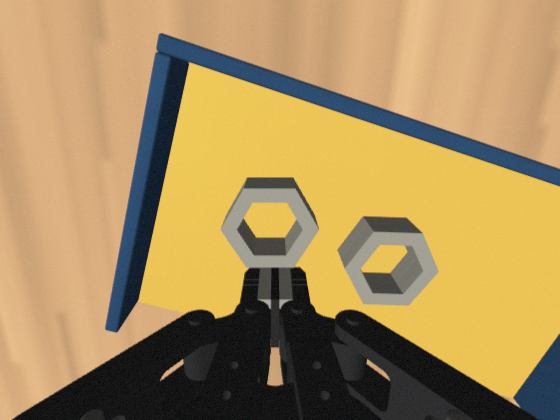

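Nut 2 is inside the corral and nut 1 is undisturbed. I'll plan nut 3's single arc around the far side of the bearing.

Run:
```python
from h import *
N=np.array([0.6055,-0.1055]); B=np.array([.563,.012])
for h1,L in [(124,.385),(122,.385),(120,.385)]:
    c=N.copy();n=80;md=9;out=[]
    for i in range(n):
        c=c+L/n*hd(70+(h1-70)*(i+.5)/n); md=min(md,np.hypot(*(c-B)))
        q=incor(c)
        if abs(q[1]+60)<3: out.append(q)
    print(h1,"end",c.round(3),incor(c),"min bearing",md.round(4),"mouth",out)
p0,h0,_=state(); P=np.r_[N-.049*hd(70),.06]
L=[]
for d,z,h in [(8,0,h0),(24,0,h0),(48,12,h0),(78,40,h0)]: L.append((np.r_[p0[:2]-d/1e3*hd(h0),p0[2]+z/1e3],h))
a=L[-1][0]
for i in range(1,15):
    f=i/14; f=f-0.13*np.sin(2*np.pi*f)/1 if 0 else f
    f2=1-(1-f)**1.3; q=a+f2*(P-a); q[2]=a[2]+(0.08-a[2])*min(1,4*f) if f<.7 else .08+(P[2]-.08)*(f-.7)/.3
    L.append((q,h0+f*(70-h0)))
rows(L+[L[-1]]*2)
```

```text
124 end [0.56  0.263] [54.5 -5.5] min bearing 0.0664 mouth [array([107.5, -61.2]), array([104.5, -57.4])]
122 end [0.567 0.264] [60.2 -2.1] min bearing 0.067 mouth [array([111.4, -59.5])]
120 end [0.573 0.266] [66.  1.] min bearing 0.0676 mouth [array([118.1, -61.9]), array([115.3, -57.9])]
[{"translation": [0, 8, -0], "delta_rot": [0, 0, 0]}, {"translation": [0, 24, -0], "delta_rot": [0, 0, 0]}, {"translation": [0, 48, -12], "delta_rot": [0, 0, 0]}, {"translation": [0, 78, -40], "delta_rot": [0, 0, 0]}, {"translation": [10.9, 110.3, -50], "delta_rot": [0, 0, 0.027]}, {"translation": [21.5, 141.8, -60], "delta_rot": [0, 0, 0.055]}, {"translation": [31.8, 172.6, -70], "delta_rot": [0, 0, 0.082]}, {"translation": [41.8, 202.5, -75], "delta_rot": [0, 0, 0.11]}, {"translation": [51.6, 231.6, -75], "delta_rot": [0, 0, 0.137]}, {"translation": [61, 259.7, -75], "delta_rot": [0, 0, 0.164]}, {"translation": [70.1, 286.8, -75], "delta_rot": [0, 0, 0.192]}, {"translation": [78.9, 312.7, -75], "delta_rot": [0, 0, 0.219]}, {"translation": [87.1, 337.3, -75], "delta_rot": [0, 0, 0.247]}, {"translation": [94.9, 360.6, -74.1], "delta_rot": [0, 0, 0.274]}, {"translation": [102.2, 382.1, -69.3], "delta_rot": [0, 0, 0.302]}, {"translation": [108.7, 401.5, -64.6], "delta_rot": [0, 0, 0.329]}, {"translation": [114.3, 418.2, -59.8], "delta_rot": [0, 0, 0.356]}, {"translation": [118.1, 429.6, -55.1], "delta_rot": [0, 0, 0.384]}, {"translation": [118.1, 429.6, -55.1], "delta_rot": [0, 0, 0.384]}, {"translation": [118.1, 429.6, -55.1], "delta_rot": [0, 0, 0.384]}]
```

Emit:
{"fn": "step_arm", "kwargs": {"increments": [{"translation":[0,8,0],"delta_rot":[0,0,0]},{"translation":[0,24,0],"delta_rot":[0,0,0]},{"translation":[0,48,-12],"delta_rot":[0,0,0]},{"translation":[0,78,-40],"delta_rot":[0,0,0]},{"translation":[11,110,-50],"delta_rot":[0,0,0.027]},{"translation":[21.5,142,-60],"delta_rot":[0,0,0.055]},{"translation":[32,172.6,-70],"delta_rot":[0,0,0.082]},{"translation":[42,202.5,-75],"delta_rot":[0,0,0.11]},{"translation":[51.6,231.6,-75],"delta_rot":[0,0,0.137]},{"translation":[61,259.7,-75],"delta_rot":[0,0,0.164]},{"translation":[70,286.8,-75],"delta_rot":[0,0,0.192]},{"translation":[79,312.7,-75],"delta_rot":[0,0,0.219]},{"translation":[87,337.3,-75],"delta_rot":[0,0,0.247]},{"translation":[95,360.6,-74],"delta_rot":[0,0,0.274]},{"translation":[102,382,-69],"delta_rot":[0,0,0.302]},{"translation":[108.7,401.5,-64.6],"delta_rot":[0,0,0.329]},{"translation":[114.3,418,-60],"delta_rot":[0,0,0.356]},{"translation":[118,429.6,-55],"delta_rot":[0,0,0.384]},{"translation":[118,429.6,-55],"delta_rot":[0,0,0.384]},{"translation":[118,429.6,-55],"delta_rot":[0,0,0.384]}]}}

```text
time: 21.28
tcp_pos: [0.5879, -0.1524, 0.0595]
orientation: [-0.0, 0.985, -0.174, -0.001]
wrist_force: [-0.6, 0.3, -0.1]
width: -0.0005
```

Run:
```python
from h import *
look("w15")
```

```text
tcp [ 0.5881 -0.1513  0.0598] h 70.0 F [-0.4  0.5  0.5] t 21.3333
hex [ 0.6057 -0.1055] fwd 49.1 right 1.0 normal rel -0.0 cor [ 193.4 -349.3] w 0.036
```

View pics/w15.png

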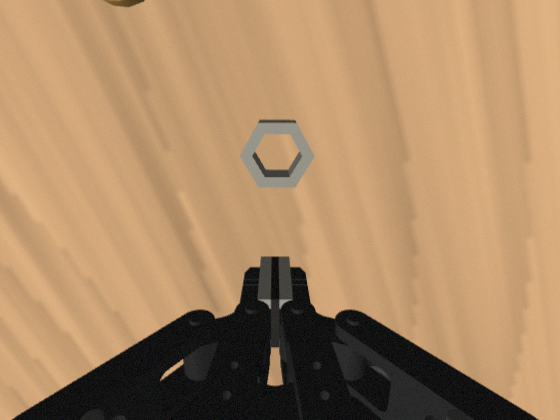

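Nut 3 is at (277,153) and aligned. I'll descend and make contact.

Emit:
{"fn": "step_arm", "kwargs": {"increments": [{"translation":[0.5,-1,8],"delta_rot":[0,0,0]},{"translation":[1,-3,22],"delta_rot":[0,0,0]},{"translation":[1,-5,37],"delta_rot":[0,0,0]},{"translation":[1,-6,48],"delta_rot":[0,0,0]},{"translation":[1,-7,54],"delta_rot":[0,0,0]},{"translation":[1,-8,55],"delta_rot":[0,0,0]},{"translation":[1,-11,55],"delta_rot":[0,0,0]},{"translation":[1,-14,55],"delta_rot":[0,0,0]},{"translation":[1,-16,55],"delta_rot":[0,0,0]},{"translation":[1,-18,55],"delta_rot":[0,0,0]},{"translation":[1,-20,55],"delta_rot":[0,0,0]},{"translation":[1,-22,55],"delta_rot":[0,0,0]},{"translation":[1,-24,55],"delta_rot":[0,0,0]},{"translation":[1,-27,55],"delta_rot":[0,0,0]},{"translation":[1,-30,55],"delta_rot":[0,0,0]},{"translation":[1,-30,55],"delta_rot":[0,0,0]}]}}

```text
time: 22.67
tcp_pos: [0.6, -0.1239, 0.0051]
orientation: [-0.0, 0.985, -0.174, 0.0]
wrist_force: [0.8, 0.2, 0.0]
width: 0.0001
```

Run:
```python
from h import *
look("w16")
p,h,_=state(); N=p[:2]+OFF*hd(h); B=np.array([.563,.012])
for h1,L1,L2 in [(112,.15,.24),(116,.2,.19),(114,.18,.2),(118,.2,.19),(116,.18,.2)]:
    c=N.copy();n=100;md=9;out=[];L=L1+L2
    for i in range(n):
        s=(i+.5)/n*L; c=c+L/n*hd(h+(h1-h)*min(1,s/L1)); md=min(md,np.hypot(*(c-B)))
        q=incor(c)
        if abs(q[1]+60)<3: out.append(q)
    print(h1,"end",c.round(3),incor(c),"min bearing",md.round(4),"mouth",out[:1])
```

```text
tcp [ 0.5999 -0.1241  0.0051] h 70.0 F [ 0.8 -0.1  0.5] t 22.7167
hex [ 0.6079 -0.0996] fwd 25.7 right -0.9 normal rel 0.0 cor [ 194.  -343.1] w 0.0442
112 end [0.517 0.272] [10.6 -7.2] min bearing 0.0541 mouth [array([ 50.4, -60.2])]
116 end [0.516 0.268] [ 10.6 -11.3] min bearing 0.0604 mouth [array([ 54.1, -61.4])]
114 end [0.522 0.261] [ 18.2 -16.5] min bearing 0.0586 mouth [array([ 54. , -60.8])]
118 end [0.507 0.265] [  2.6 -17.2] min bearing 0.0592 mouth [array([ 45.1, -62.9])]
116 end [0.513 0.258] [ 10.1 -22.3] min bearing 0.0572 mouth [array([ 44.9, -62.4])]
```

Run:
```python
from h import *
p,h,_=state(); N=p[:2]+OFF*hd(h); B=np.array([.563,.012])
for h1,L1,L2 in [(108,.2,.19),(110,.2,.19),(106,.19,.2)]:
    c=N.copy();n=100;md=9;out=[];L=L1+L2
    for i in range(n):
        s=(i+.5)/n*L; c=c+L/n*hd(h+(h1-h)*min(1,s/L1)); md=min(md,np.hypot(*(c-B)))
        q=incor(c)
        if abs(q[1]+60)<3: out.append(q)
    print(h1,"end",c.round(3),incor(c),"min bearing",md.round(4),"mouth",out[:1])
arc(N,h,90,0.105,19)
```

```text
108 end [0.555 0.28 ] [44.5 10. ] min bearing 0.0649 mouth [array([ 91.1, -62. ])]
110 end [0.545 0.278] [35.7  5.1] min bearing 0.0638 mouth [array([ 82.7, -62. ])]
106 end [0.561 0.282] [50.4 13.7] min bearing 0.065 mouth [array([ 94.5, -59.9])]
[{"translation": [0.5, -5.5, 0.1], "delta_rot": [0, 0, -0.018]}, {"translation": [0.9, -11.1, 0.1], "delta_rot": [0, 0, -0.037]}, {"translation": [1.1, -16.6, 0.1], "delta_rot": [0, 0, -0.055]}, {"translation": [1.3, -22.2, 0.1], "delta_rot": [0, 0, -0.074]}, {"translation": [1.4, -27.7, 0.1], "delta_rot": [0, 0, -0.092]}, {"translation": [1.4, -33.3, 0.1], "delta_rot": [0, 0, -0.11]}, {"translation": [1.2, -38.8, 0.1], "delta_rot": [0, 0, -0.129]}, {"translation": [1, -44.4, 0.1], "delta_rot": [0, 0, -0.147]}, {"translation": [0.7, -49.9, 0.1], "delta_rot": [0, 0, -0.165]}, {"translation": [0.2, -55.4, 0.1], "delta_rot": [0, 0, -0.184]}, {"translation": [-0.3, -61, 0.1], "delta_rot": [0, 0, -0.202]}, {"translation": [-0.9, -66.5, 0.1], "delta_rot": [0, 0, -0.221]}, {"translation": [-1.7, -72, 0.1], "delta_rot": [0, 0, -0.239]}, {"translation": [-2.5, -77.5, 0.2], "delta_rot": [0, 0, -0.257]}, {"translation": [-3.5, -82.9, 0.2], "delta_rot": [0, 0, -0.276]}, {"translation": [-4.5, -88.4, 0.2], "delta_rot": [0, 0, -0.294]}, {"translation": [-5.6, -93.8, 0.2], "delta_rot": [0, 0, -0.313]}, {"translation": [-6.9, -99.2, 0.2], "delta_rot": [0, 0, -0.331]}, {"translation": [-8.2, -104.6, 0.2], "delta_rot": [0, 0, -0.349]}, {"translation": [-8.2, -104.6, 0.2], "delta_rot": [0, 0, -0.349]}]
end nut [0.628  0.0061]
```

Emit:
{"fn": "step_arm", "kwargs": {"increments": [{"translation":[0.5,-5.5,0],"delta_rot":[0,0,-0.018]},{"translation":[0.9,-11,0],"delta_rot":[0,0,-0.037]},{"translation":[1.1,-16.6,0],"delta_rot":[0,0,-0.055]},{"translation":[1.3,-22.2,0],"delta_rot":[0,0,-0.074]},{"translation":[1.4,-27.7,0],"delta_rot":[0,0,-0.092]},{"translation":[1.4,-33.3,0],"delta_rot":[0,0,-0.11]},{"translation":[1.2,-38.8,0],"delta_rot":[0,0,-0.129]},{"translation":[1,-44.4,0],"delta_rot":[0,0,-0.147]},{"translation":[0.7,-50,0],"delta_rot":[0,0,-0.165]},{"translation":[0.2,-55.4,0],"delta_rot":[0,0,-0.184]},{"translation":[-0.3,-61,0],"delta_rot":[0,0,-0.202]},{"translation":[-0.9,-66.5,0],"delta_rot":[0,0,-0.221]},{"translation":[-1.7,-72,0],"delta_rot":[0,0,-0.239]},{"translation":[-2.5,-77.5,0],"delta_rot":[0,0,-0.257]},{"translation":[-3.5,-83,0],"delta_rot":[0,0,-0.276]},{"translation":[-4.5,-88.4,0],"delta_rot":[0,0,-0.294]},{"translation":[-5.6,-93.8,0],"delta_rot":[0,0,-0.313]},{"translation":[-6.9,-99.2,0],"delta_rot":[0,0,-0.331]},{"translation":[-8.2,-104.6,0],"delta_rot":[0,0,-0.349]},{"translation":[-8.2,-104.6,0],"delta_rot":[0,0,-0.349]}]}}

```text
time: 24.38
tcp_pos: [0.628, -0.0218, 0.0052]
orientation: [-0.001, 1.0, 0.001, 0.0]
wrist_force: [0.1, 1.0, -0.0]
width: 0.0
```

Run:
```python
from h import *
look("w17")
p,h,_=state(); N=p[:2]+OFF*hd(h); B=np.array([.563,.012])
for h1,L1,L2 in [(110,.1,.19),(113,.1,.19),(116,.11,.18)]:
    c=N.copy();n=100;md=9;out=[];L=L1+L2
    for i in range(n):
        s=(i+.5)/n*L; c=c+L/n*hd(h+(h1-h)*min(1,s/L1)); md=min(md,np.hypot(*(c-B)))
        q=incor(c)
        if abs(q[1]+60)<3: out.append(q)
    print(h1,"end",c.round(3),incor(c),"min bearing",md.round(4),"mouth",out[:1])
arc(N,h,113,0.1,19)
```

```text
tcp [ 0.6279 -0.0226  0.0051] h 90.0 F [-0.4  0.5  0.8] t 24.4333
hex [0.6271 0.0039] fwd 26.5 right -0.8 normal rel -0.0 cor [ 185.8 -238.2] w 0.0443
hex [0.5661 0.015 ] fwd 37.6 right -61.8 normal rel 22.0 cor [ 124.  -243.2] w 0.039
hex [0.7385 0.0139] fwd 36.4 right 110.7 normal rel -15.0 cor [ 290.9 -199.8] w 0.0607
110 end [0.546 0.283] [35.1 10.3] min bearing 0.0648 mouth [array([ 85., -61.])]
113 end [0.534 0.279] [24.8  3.1] min bearing 0.0648 mouth [array([ 74.8, -60.9])]
116 end [0.524 0.274] [16.9 -3.3] min bearing 0.0648 mouth [array([ 68.2, -62.5])]
[{"translation": [0.6, -5.3, 0.1], "delta_rot": [-0.001, 0, -0.021]}, {"translation": [1, -10.5, 0.1], "delta_rot": [-0.001, 0, -0.042]}, {"translation": [1.3, -15.8, 0.1], "delta_rot": [-0.001, 0, -0.063]}, {"translation": [1.6, -21.1, 0.1], "delta_rot": [-0.001, 0, -0.084]}, {"translation": [1.7, -26.4, 0.1], "delta_rot": [-0.001, 0, -0.106]}, {"translation": [1.7, -31.7, 0.1], "delta_rot": [-0.001, 0, -0.127]}, {"translation": [1.6, -37, 0.2], "delta_rot": [-0.001, 0, -0.148]}, {"translation": [1.3, -42.3, 0.2], "delta_ro
[... 191 characters left out ...]
0.2], "delta_rot": [-0.001, 0, -0.232]}, {"translation": [-0.7, -63.4, 0.2], "delta_rot": [-0.001, 0, -0.253]}, {"translation": [-1.5, -68.7, 0.2], "delta_rot": [-0.001, 0, -0.274]}, {"translation": [-2.4, -73.9, 0.2], "delta_rot": [-0.001, 0, -0.295]}, {"translation": [-3.4, -79.1, 0.2], "delta_rot": [-0.001, 0, -0.317]}, {"translation": [-4.5, -84.3, 0.2], "delta_rot": [-0.001, 0, -0.338]}, {"translation": [-5.7, -89.4, 0.2], "delta_rot": [-0.001, 0, -0.359]}, {"translation": [-7, -94.5, 0.2], "delta_rot": [-0.001, 0, -0.38]}, {"translation": [-8.5, -99.6, 0.2], "delta_rot": [-0.001, 0, -0.401]}, {"translation": [-8.5, -99.6, 0.2], "delta_rot": [-0.001, 0, -0.401]}]
end nut [0.6081 0.1037]
```

View pics/w17.png

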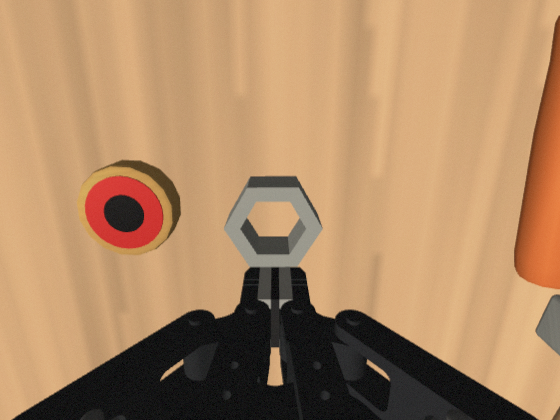

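Nut 3 is flush. The bearing at (125,210) is 62 mm to the left and clear.

Emit:
{"fn": "step_arm", "kwargs": {"increments": [{"translation":[0.6,-5.3,0],"delta_rot":[0,0,-0.021]},{"translation":[1,-10.5,0],"delta_rot":[0,0,-0.042]},{"translation":[1.3,-15.8,0],"delta_rot":[0,0,-0.063]},{"translation":[1.6,-21,0],"delta_rot":[0,0,-0.084]},{"translation":[1.7,-26.4,0],"delta_rot":[0,0,-0.106]},{"translation":[1.7,-31.7,0],"delta_rot":[0,0,-0.127]},{"translation":[1.6,-37,0],"delta_rot":[0,0,-0.148]},{"translation":[1.3,-42.3,0],"delta_rot":[0,0,-0.169]},{"translation":[1,-47.6,0],"delta_rot":[0,0,-0.19]},{"translation":[0.5,-53,0],"delta_rot":[0,0,-0.211]},{"translation":[0,-58.2,0],"delta_rot":[0,0,-0.232]},{"translation":[-0.7,-63.4,0],"delta_rot":[0,0,-0.253]},{"translation":[-1.5,-68.7,0],"delta_rot":[0,0,-0.274]},{"translation":[-2.4,-74,0],"delta_rot":[0,0,-0.295]},{"translation":[-3.4,-79,0],"delta_rot":[0,0,-0.317]},{"translation":[-4.5,-84.3,0],"delta_rot":[0,0,-0.338]},{"translation":[-5.7,-89.4,0],"delta_rot":[0,0,-0.359]},{"translation":[-7,-94.5,0],"delta_rot":[0,0,-0.38]},{"translation":[-8.5,-99.6,0],"delta_rot":[0,0,-0.401]},{"translation":[-8.5,-99.6,0],"delta_rot":[0,0,-0.401]}]}}

```text
time: 26.1
tcp_pos: [0.619, 0.0777, 0.0051]
orientation: [-0.0, 0.98, 0.2, 0.0]
wrist_force: [-0.1, 1.5, -0.1]
width: -0.0001
```

Run:
```python
from h import *
look("w18")
p,h,_=state(); N=p[:2]+OFF*hd(h); print(N)
for ha,L1,hb,L2 in [(113,.08,95,.1),(113,.1,90,.09),(115,.1,95,.09)]:
    c=N.copy();n=100;out=[];L=L1+L2
    for i in range(n):
        s=(i+.5)/n*L; c=c+L/n*hd(h+(ha-h)*s/L1 if s<L1 else ha+(hb-ha)*(s-L1)/L2)
        q=incor(c)
        if abs(q[1]+60)<3: out.append(q)
    print(ha,hb,"end",c.round(3),incor(c),"mouth",out[:1])
arc(N,h,113,0.095,19)
```

```text
tcp [0.6192 0.0769 0.0052] h 113.0 F [-0.3 -0.3 -0.3] t 26.15
hex [0.5579 0.0233] fwd -25.4 right -77.4 normal rel -26.0 cor [ 114.  -237.3] w 0.0317
hex [0.7383 0.0926] fwd -32.1 right 115.8 normal rel 26.0 cor [ 270.4 -123.8] w 0.0542
hex [0.6081 0.1009] fwd 26.4 right -0.8 normal rel -0.0 cor [ 142.5 -149.4] w 0.0444
[0.6078671  0.10359033]
113 95 end [0.553 0.274] [44.1  3.4] mouth [array([ 77.1, -62.5])]
113 90 end [0.551 0.283] [40.2 12. ] mouth [array([ 76.2, -62.9])]
115 95 end [0.544 0.281] [34.   8.5] mouth [array([ 73.4, -62.6])]
[{"translation": [-0, -5, 0.2], "delta_rot": [-0.001, 0, 0]}, {"translation": [-0, -10, 0.2], "delta_rot": [-0.001, 0, 0]}, {"translation": [-0, -15, 0.2], "delta_rot": [-0.001, 0, 0]}, {"translation": [-0, -20, 0.2], "delta_rot": [-0.001, 0, 0]}, {"translation": [-0, -25, 0.2], "delta_rot": [-0.001, 0, 0]}, {"translation": [-0, -30, 0.2], "delta_rot": [-0.001, 0, 0]}, {"translation": [-0, -35, 0.2], "delta_rot": [-0.001, 0, 0]}, {"translation": [-0, -40, 0.2], "delta_rot": [-0.001, 0, 0]}, {"translation": [-0, -45, 0.2], "delta_rot": [-0.001, 0, 0]}, {"translation": [-0, -50, 0.2], "delta_rot": [-0.001, 0, 0]}, {"translation": [-0, -55, 0.2], "delta_rot": [-0.001, 0, 0]}, {"translation": [0, -60, 0.2], "delta_rot": [-0.001, 0, 0]}, {"translation": [0, -65, 0.2], "delta_rot": [-0.001, 0, 0]}, {"translation": [0, -70, 0.2], "delta_rot": [-0.001, 0, 0]}, {"translation": [0, -75, 0.2], "delta_rot": [-0.001, 0, 0]}, {"translation": [0, -80, 0.2], "delta_rot": [-0.001, 0, 0]}, {"translation": [0, -85, 0.2], "delta_rot": [-0.001, 0, 0]}, {"translation": [0, -90, 0.2], "delta_rot": [-0.001, 0, 0]}, {"translation": [0, -95, 0.2], "delta_rot": [-0.001, 0, 0]}, {"translation": [0, -95, 0.2], "delta_rot": [-0.001, 0, 0]}]
end nut [0.5707 0.191 ]
```

View pics/w18.png

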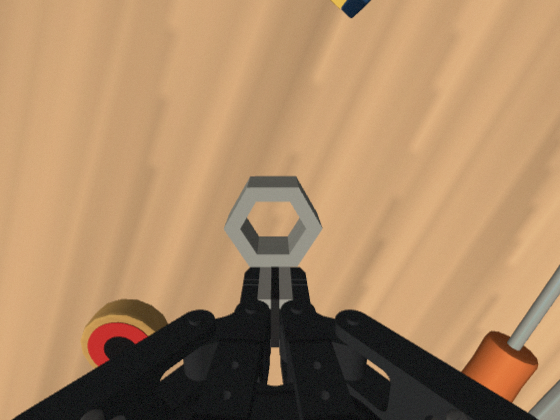

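The right wall's end is at (350,10), to the right of the path. I'll go straight 80 mm and check.

Emit:
{"fn": "step_arm", "kwargs": {"increments": [{"translation":[0,-4,0],"delta_rot":[0,0,0]},{"translation":[0,-9,0],"delta_rot":[0,0,0]},{"translation":[0,-15,0],"delta_rot":[0,0,0]},{"translation":[0,-21,0],"delta_rot":[0,0,0]},{"translation":[0,-27,0],"delta_rot":[0,0,0]},{"translation":[0,-33,0],"delta_rot":[0,0,0]},{"translation":[0,-39,0],"delta_rot":[0,0,0]},{"translation":[0,-45,0],"delta_rot":[0,0,0]},{"translation":[0,-51,0],"delta_rot":[0,0,0]},{"translation":[0,-57,0],"delta_rot":[0,0,0]},{"translation":[0,-63,0],"delta_rot":[0,0,0]},{"translation":[0,-69,0],"delta_rot":[0,0,0]},{"translation":[0,-74,0],"delta_rot":[0,0,0]},{"translation":[0,-78,0],"delta_rot":[0,0,0]},{"translation":[0,-80,0],"delta_rot":[0,0,0]}]}}

```text
time: 27.4
tcp_pos: [0.588, 0.1504, 0.0051]
orientation: [-0.0, 0.98, 0.199, -0.0]
wrist_force: [-0.3, -0.9, -0.6]
width: 0.0002
```

Run:
```python
from h import *
look("w19")
p,h,_=state(); N=p[:2]+OFF*hd(h); print(N,incor(N))
for ha,L1,hb,L2 in [(113,.03,95,.07),(110,.03,90,.07),(113,.001,92,.1)]:
    c=N.copy();n=100;out=[];L=L1+L2
    for i in range(n):
        s=(i+.5)/n*L; c=c+L/n*hd(h+(ha-h)*s/L1 if s<L1 else ha+(hb-ha)*(s-L1)/L2)
        q=incor(c)
        if abs(q[1]+60)<3: out.append(q)
    print(ha,hb,"end",c.round(3),incor(c),"mouth",out[:1])
arc(N,h,93,0.1,19)
```

```text
tcp [0.588  0.1506 0.0052] h 113.0 F [ 0.4  0.3 -0.3] t 27.45
hex [0.5774 0.1736] fwd 25.3 right -0.8 normal rel 0.0 cor [ 94.  -87.1] w 0.0445
hex [0.6133 0.2408] fwd 73.2 right 58.5 normal rel -9.0 cor [111.4 -12.9] w 0.0655
[0.5766399  0.17729771] [ 92.4 -83.7]
113 95 end [0.548 0.273] [40.2  1. ] mouth [array([ 75.8, -62.4])]
110 90 end [0.554 0.274] [45.2  3.6] mouth [array([ 76.8, -62.8])]
113 92 end [0.555 0.275] [45.9  5.3] mouth [array([ 77.1, -62.3])]
[{"translation": [-0.5, -5.3, 0.2], "delta_rot": [0, 0, 0.018]}, {"translation": [-0.9, -10.5, 0.2], "delta_rot": [0, 0, 0.037]}, {"translation": [-1.2, -15.8, 0.2], "delta_rot": [0, 0, 0.055]}, {"translation": [-1.4, -21.1, 0.2], "delta_rot": [0, 0, 0.073]}, {"translation": [-1.5, -26.4, 0.2], "delta_rot": [0, 0, 0.092]}, {"translation": [-1.4, -31.7, 0.2], "delta_rot": [0, 0, 0.11]}, {"translation": [-1.4, -37, 0.2], "delta_rot": [0, 0, 0.128]}, {"translation": [-1.2, -42.3, 0.2], "delta_rot": [0, 0, 0.147]}, {"translation": [-0.9, -47.5, 0.2], "delta_rot": [0, 0, 0.165]}, {"translation": [-0.5, -52.8, 0.2], "delta_rot": [0, 0, 0.183]}, {"translation": [0, -58.1, 0.2], "delta_rot": [0, 0, 0.202]}, {"translation": [0.6, -63.3, 0.2], "delta_rot": [0, 0, 0.22]}, {"translation": [1.3, -68.6, 0.2], "delta_rot": [0, 0, 0.238]}, {"translation": [2, -73.8, 0.2], "delta_rot": [0, 0, 0.257]}, {"translation": [2.9, -79, 0.2], "delta_rot": [0, 0, 0.275]}, {"translation": [3.9, -84.2, 0.2], "delta_rot": [0, 0, 0.293]}, {"translation": [4.9, -89.4, 0.2], "delta_rot": [0, 0, 0.312]}, {"translation": [6.1, -94.6, 0.2], "delta_rot": [0, 0, 0.33]}, {"translation": [7.3, -99.7, 0.2], "delta_rot": [0, 0, 0.349]}, {"translation": [7.3, -99.7, 0.2], "delta_rot": [0, 0, 0.349]}]
end nut [0.5543 0.2742]
```

View pics/w19.png

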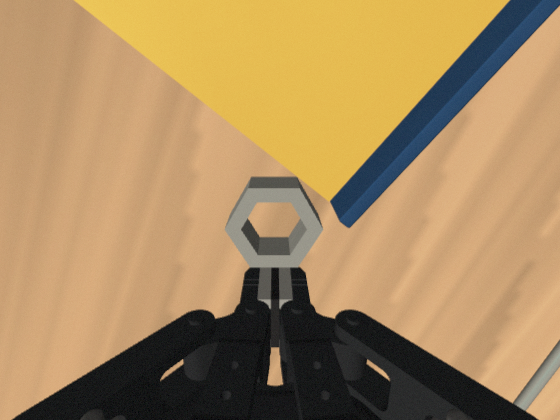

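The wall end at (331,203) lies only about 4 mm outside the nut's right corner at (322,228). I'll steer a little further left before going in.

Run:
```python
from h import *
p,h,_=state(); N=p[:2]+OFF*hd(h)
arc(N,h,122,0.045,10)
```

```text
[{"translation": [0.4, -4.5, 0.2], "delta_rot": [0, 0, -0.016]}, {"translation": [0.8, -9, 0.2], "delta_rot": [0, 0, -0.032]}, {"translation": [1.1, -13.5, 0.2], "delta_rot": [0, 0, -0.047]}, {"translation": [1.3, -18, 0.2], "delta_rot": [0, 0, -0.063]}, {"translation": [1.4, -22.6, 0.2], "delta_rot": [0, 0, -0.079]}, {"translation": [1.5, -27.1, 0.2], "delta_rot": [0, 0, -0.095]}, {"translation": [1.5, -31.6, 0.2], "delta_rot": [0, 0, -0.11]}, {"translation": [1.4, -36.1, 0.2], "delta_rot": [0, 0, -0.126]}, {"translation": [1.2, -40.7, 0.2], "delta_rot": [0, 0, -0.142]}, {"translation": [1, -45.2, 0.2], "delta_rot": [0, 0, -0.158]}, {"translation": [1, -45.2, 0.2], "delta_rot": [0, 0, -0.158]}]
end nut [0.5559 0.2172]
```

Emit:
{"fn": "step_arm", "kwargs": {"increments": [{"translation":[0.2,-3,0],"delta_rot":[0,0,-0.01]},{"translation":[0.3,-6,0],"delta_rot":[0,0,-0.021]},{"translation":[0.3,-9,0],"delta_rot":[0,0,-0.032]},{"translation":[0.3,-13.5,0],"delta_rot":[0,0,-0.047]},{"translation":[0.2,-18,0],"delta_rot":[0,0,-0.063]},{"translation":[0,-22.6,0],"delta_rot":[0,0,-0.079]},{"translation":[-0.1,-27,0],"delta_rot":[0,0,-0.095]},{"translation":[-0.3,-31.6,0],"delta_rot":[0,0,-0.11]},{"translation":[-0.5,-36,0],"delta_rot":[0,0,-0.126]},{"translation":[-0.8,-40,0],"delta_rot":[0,0,-0.142]},{"translation":[-1,-43,0],"delta_rot":[0,0,-0.15]},{"translation":[-1,-43,0],"delta_rot":[0,0,-0.15]}]}}

```text
time: 28.45
tcp_pos: [0.5701, 0.1898, 0.0051]
orientation: [-0.0, 0.962, 0.272, -0.0]
wrist_force: [-0.1, -0.5, -0.1]
width: 0.0001
```

Run:
```python
from h import *
look("w20")
p,h,_=state(); N=p[:2]+OFF*hd(h); print(N,incor(N))
arc(N,h,100,0.06,14)
```

```text
tcp [0.5703 0.1893 0.0051] h 121.6 F [ 0.5 -0.  -0.1] t 28.5
hex [0.5561 0.2114] fwd 26.3 right -0.6 normal rel -0.6 cor [ 63.7 -56.1] w 0.0445
hex [0.6149 0.2481] fwd 26.8 right 68.8 normal rel -16.6 cor [111.1  -5.4] w 0.0732
[0.5551636  0.21402287] [ 62.1 -53.8]
[{"translation": [-0.7, -4.3, 0.1], "delta_rot": [0, 0, 0.027]}, {"translation": [-1.3, -8.6, 0.1], "delta_rot": [0, 0, 0.054]}, {"translation": [-1.8, -12.9, 0.1], "delta_rot": [0, 0, 0.081]}, {"translation": [-2.2, -17.3, 0.1], "delta_rot": [0, 0, 0.107]}, {"translation": [-2.4, -21.6, 0.1], "delta_rot": [0, 0, 0.134]}, {"translation": [-2.6, -26, 0.1], "delta_rot": [0, 0, 0.161]}, {"translation": [-2.6, -30.3, 0.1], "delta_rot": [0, 0, 0.188]}, {"translation": [-2.5, -34.7, 0.1], "delta_rot": [0, 0, 0.215]}, {"translation": [-2.3, -39, 0.1], "delta_rot": [0, 0, 0.242]}, {"translation": [-2, -43.4, 0.1], "delta_rot": [0, 0, 0.269]}, {"translation": [-1.5, -47.7, 0.1], "delta_rot": [0, 0, 0.296]}, {"translation": [-1, -52, 0.1], "delta_rot": [0, 0, 0.322]}, {"translation": [-0.3, -56.3, 0.1], "delta_rot": [0, 0, 0.349]}, {"translation": [0.5, -60.6, 0.1], "delta_rot": [0, 0, 0.376]}, {"translation": [0.5, -60.6, 0.1], "delta_rot": [0, 0, 0.376]}]
end nut [0.534  0.2698]
```

View pics/w20.png

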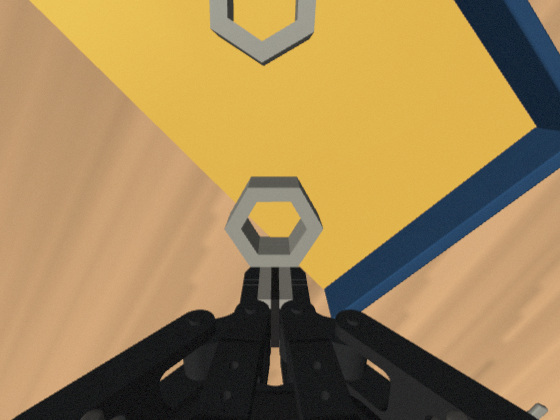

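Nut 3 is at the mouth with nut 1 ahead of it at (263,20). A 40 mm right-turning arc should leave nut 3 inside and still clear of nut 1.

Run:
```python
from h import *
p,h,_=state(); N=p[:2]+OFF*hd(h); 
arc(N,h,97,0.042,12); print(incor([.5378,.2517]))
```

```text
[{"translation": [-1, -3.5, 0.1], "delta_rot": [0, 0, 0.036]}, {"translation": [-1.8, -7.1, 0.1], "delta_rot": [0, 0, 0.071]}, {"translation": [-2.5, -10.6, 0.1], "delta_rot": [0, 0, 0.107]}, {"translation": [-3.1, -14.2, 0.1], "delta_rot": [0, 0, 0.143]}, {"translation": [-3.6, -17.9, 0.1], "delta_rot": [0, 0, 0.179]}, {"translation": [-3.9, -21.5, 0.1], "delta_rot": [0, 0, 0.214]}, {"translation": [-4.1, -25.1, 0.1], "delta_rot": [0, 0, 0.25]}, {"translation": [-4.2, -28.8, 0.1], "delta_rot": [0, 0, 0.286]}, {"translation": [-4.1, -32.4, 0.1], "delta_rot": [0, 0, 0.321]}, {"translation": [-4, -36.1, 0.1], "delta_rot": [0, 0, 0.357]}, {"translation": [-3.6, -39.7, 0.1], "delta_rot": [0, 0, 0.393]}, {"translation": [-3.2, -43.4, 0.1], "delta_rot": [0, 0, 0.429]}, {"translation": [-3.2, -43.4, 0.1], "delta_rot": [0, 0, 0.429]}]
end nut [0.5414 0.2534]
[ 35.6 -21.8]
```

Emit:
{"fn": "step_arm", "kwargs": {"increments": [{"translation":[-1,-3.5,0],"delta_rot":[0,0,0.036]},{"translation":[-1.8,-7,0],"delta_rot":[0,0,0.071]},{"translation":[-2.5,-10.6,0],"delta_rot":[0,0,0.107]},{"translation":[-3.1,-14.2,0],"delta_rot":[0,0,0.143]},{"translation":[-3.6,-17.9,0],"delta_rot":[0,0,0.179]},{"translation":[-3.9,-21.5,0],"delta_rot":[0,0,0.214]},{"translation":[-4.1,-25,0],"delta_rot":[0,0,0.25]},{"translation":[-4.2,-28.8,0],"delta_rot":[0,0,0.286]},{"translation":[-4.1,-32.4,0],"delta_rot":[0,0,0.321]},{"translation":[-4,-36,0],"delta_rot":[0,0,0.357]},{"translation":[-3.6,-39.7,0],"delta_rot":[0,0,0.393]},{"translation":[-3.2,-43,0],"delta_rot":[0,0,0.429]},{"translation":[-3.2,-43,0],"delta_rot":[0,0,0.429]}]}}

```text
time: 29.58
tcp_pos: [0.5451, 0.2244, 0.0051]
orientation: [-0.0, 0.998, 0.06, -0.0]
wrist_force: [-0.6, -0.2, 0.0]
width: 0.0004
```

Run:
```python
from h import *
look("w21")
p,h,_=state(); N=p[:2]+OFF*hd(h); print(N,incor(N))
```

```text
tcp [0.5453 0.224  0.0051] h 97.0 F [0.4 0.7 0.3] t 29.6333
hex [0.5416 0.2496] fwd 25.9 right -0.6 normal rel 0.0 cor [ 39.8 -22.9] w 0.0445
hex [0.5065 0.2854] fwd 65.7 right -31.0 normal rel -7.0 cor [-3.3  2.7] w 0.0363
hex [0.4544 0.3028] fwd 89.3 right -80.7 normal rel -5.0 cor [-58.2   6. ] w 0.0377
[0.54177499 0.2528146 ] [ 39.2 -19.7]
```

View pics/w21.png

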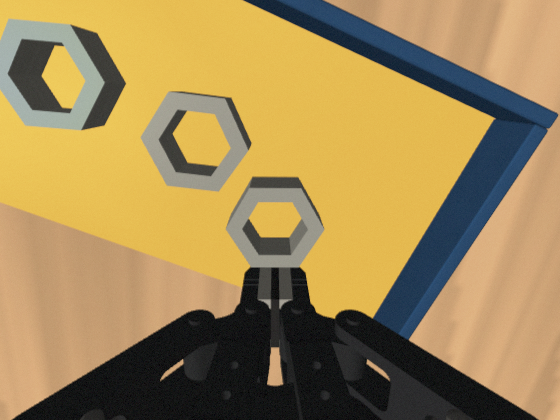

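All three nuts are inside. I'll back straight off and rise to check.

Emit:
{"fn": "step_arm", "kwargs": {"increments": [{"translation":[0,5,0],"delta_rot":[0,0,0]},{"translation":[0,16,0],"delta_rot":[0,0,0]},{"translation":[0,36,0],"delta_rot":[0,0,0]},{"translation":[0,60,-15],"delta_rot":[0,0,0]},{"translation":[0,80,-40],"delta_rot":[0,0,0]},{"translation":[0,105,-70],"delta_rot":[0,0,0]},{"translation":[0,135,-100],"delta_rot":[0,0,0]},{"translation":[0,165,-130],"delta_rot":[0,0,0]},{"translation":[0,195,-155],"delta_rot":[0,0,0]},{"translation":[0,225,-170],"delta_rot":[0,0,0]},{"translation":[0,250,-180],"delta_rot":[0,0,0]},{"translation":[0,265,-180],"delta_rot":[0,0,0]},{"translation":[0,265,-180],"delta_rot":[0,0,0]}]}}

```text
time: 30.72
tcp_pos: [0.5776, -0.0463, 0.1858]
orientation: [0.002, 0.998, 0.057, 0.001]
wrist_force: [-0.3, -0.3, -0.6]
width: -0.0004
```

Run:
```python
from h import *
print(state()[0])
for n in ("top","side"):
    c=cap(n,"end_"+n); print(n)
    for r in hexes(c,pr=False):
        if .35<r[0][0]<.66 and -.3<r[0][1]<.36: print(r[0].round(4),"cor",incor(r[0]),"w",r[2].round(4),r[3].round(4),"z",r[5].round(4))
    hsv=cv2.cvtColor(c["frame"],cv2.COLOR_RGB2HSV)
    if n=="side": cv2.imwrite("pics/end_z.png",cv2.resize(c["frame"][110:370,120:420,::-1],None,fx=2.2,fy=2.2))
    else:
      dk=(hsv[:,:,2]<60)
      for k in blobs(dk,80):
        (u,v),r=cv2.minEnclosingCircle(k)
        if r<12: print("dark",u,v,r,ray(c,(u,v),0.022).round(3))
```

```text
[ 0.57755897 -0.04625076  0.18580769]
top
[0.4546 0.3029] cor [-58.    6.2] w 0.0365 0.0405 z 0.0199
[0.5087 0.2855] cor [-1.2  3.3] w 0.0363 0.0396 z 0.0199
[0.5435 0.2537] cor [ 40.7 -18.5] w 0.0368 0.0406 z 0.0195
[0.5648 0.0133] cor [ 123.2 -245.2] w 0.0394 0.0399 z 0.0158
side
[0.5633 0.0085] cor [ 123.  -250.2] w 0.0395 0.0412 z 0.0153
[0.5023 0.282 ] cor [-6.4 -1.7] w 0.0387 0.0405 z 0.0185
[0.4532 0.3011] cor [-58.8   4. ] w 0.0427 0.0451 z 0.0189
```

View pics/end_z.png

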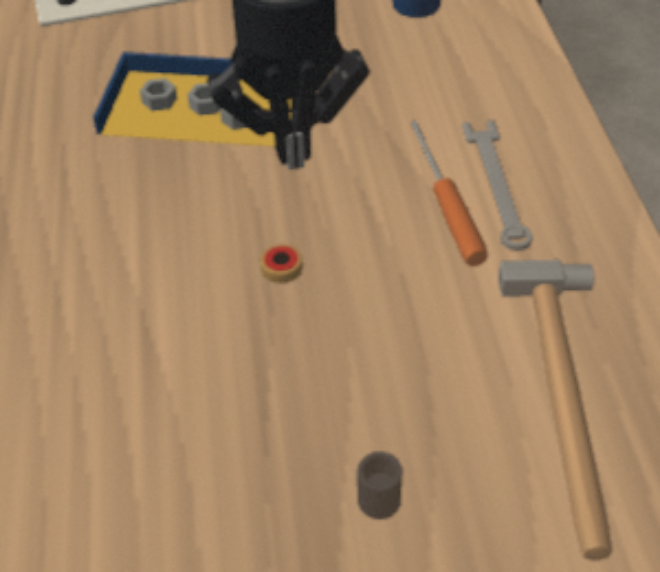

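View pics/end_top.png

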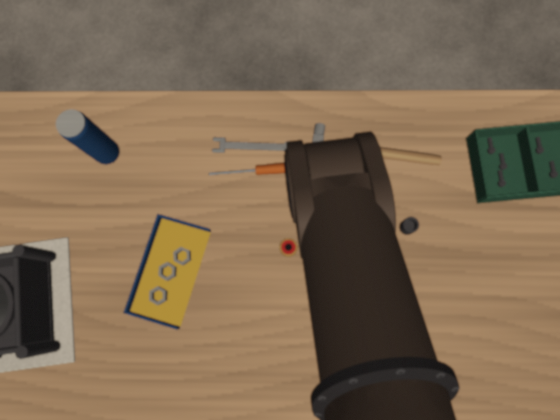

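The top view shows all three nuts flat on the yellow floor at (159,295), (168,271) and (182,256). The bearing at (288,247) and the socket at (409,226) have not moved, and the arm touches nothing, so I'll hand in.

```bash
python3 -c "
from station import bot
print(bot.close_job())"
```

```text
the job is handed in; nothing more can be done
None
```

All three nuts are in the corral, and I handed the job in at about 31 s of the 72 s allowed. I swept them in one at a time with the closed fingertips flat against one side of the nut. Nut 3 went around the far side of the bearing.

**Nut positions:** the last top view put the nut centres at about (−58, +6), (−1, +3) and (+41, −18) mm in the corral frame. The mouth limit is y = −42 mm, so nut 3 has the least margin, about 23 mm. The tops measured 19–20 mm high, so the nuts lie flat.

**Bystanders:** the bearing measured the same before and after, to within 1 mm. The socket is at the same pixel position in the top view. I checked the hammer, screwdriver and wrench only by eye in the pictures, and the arm partly hid the hammer and screwdriver from above.

**Forces:** the wrist force reading stayed under 2 N at every check. The force on each nut was not measured directly.

**Disagreements and limits:**
- One move call was refused for a missing field; nothing moved, and I sent it again.
- The final side view put nuts 1 and 2 a few mm from where the top view did, because the gripper partly covered nut 1.
- The gripper hid nut 3 in that side view, so its final position comes from the top view and the wrist view just before backing off. Those two agree within about 5 mm, and the wrist reading is skewed by the fingertips touching the nut.

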